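# Angle the long tube rack past the post into its berth

### The arm

A 6-joint arm with a two-finger parallel gripper is mounted at the origin on the work surface. World frame = base frame: x ahead of the robot, y to its left, z up, the work surface at z = 0. Lengths are in m, angles in degrees, forces in N, time in s.
With the tool pointing down it reaches from about 0.35 to 0.875 m from the base axis. Payload 4.2 kg.
Tool frame: the origin (TCP) lies between the finger pads; the fingertips stand 17 mm ahead of it and the grasp point (between the pads) lies 2 mm behind it; z points along the fingers, y is the direction in which the jaws open and shut (so a half turn about z gives the same grasp; the last joint's range is limited). The gripper opens to 87 mm and grips with 3 to 60 N. Pads are 19 mm wide; open, the fingers measure 117 mm over their backs; the gripper's body (75 mm by 190 mm) begins 51 mm behind the grasp point.
Start: joints at [-62.189, 22.042, 0.453, 0, -68.411, -14.817], TCP at [0.141, -0.609, 0.206] pointing down, gripper open.
Joint ranges: [-179.83, 179.83], [-69.29, 118.12], [-61.27, 80.66], [-181.25, 117.63], [-171.15, -9.14], [-177.46, 177.46]. Speed limits (degrees/s): [159.86, 159.86, 180, 180, 180, 180].

### API

Orientations are given as a 3x3 rotation matrix whose columns are the frame's x, y, z axes.
In Python, from station import r gives the robot as it stands.
- The arm moves only by the shell command python3 -m creep 'ROWS'. ROWS is JSON, a list of rows, each a list of 7 numbers: the opening, from 0 (shut) to 1 (fully open), then the shift along the tool's x, y, z scaled (see below), then the turn, a rotation vector about the tool's x, y, z scaled (see below). A call has 1 to 5 rows; each row is the pose to reach, as a shift and turn from the pose measured when the call began, along the tool's axes at that moment, turning the shorter way round; what a row does not reach only later rows make up. The controller multiplies each number of a shift by 300 mm and each number of a turn by 180 degrees. A row lasts 1/12 s, in which the tool goes at most 41.7 mm and 7.16 degrees, less where a joint would pass 70% of its speed; a pose out of reach is approached as far as the arm can. A call with a number of a shift or a turn outside -1 to 1 is refused whole. A call with a gripper value outside its range is refused whole. The fingers move at their own pace and stop on an object; the grip force is fixed at half the most. Time passes only in rows, so rows that repeat a pose let the fingers close. It gives the time, the measured TCP pose, the force and the opening at its end, in the units of the state.
- r.sense(): the state, without advancing time (a new reading comes with each control period).
- r.capture(name): name is "scene" or "top"; returns the picture (400x640x3 uint8, blue, green, red); there is no depth.
- r.camera_model(name): a dict with "mtx" (3x3 intrinsics, pixels), "dist" ([k1, k2, p1, p2, k3] as OpenCV has them; the pictures are not rectified), "R" (3x3) and "t" (3): a world point X has camera coordinates R X + t. Camera axes: x right, y down, z forward; pixel columns grow to the right and rows downward; lengths in m; the calibration is good to about 2 mm. A picture is of the moment at which its call begins. camera_model takes no time and is no camera call.
- r.finish_job(): hands the job in, once; it reports no verdict.
Trained networks look in the newest picture that a camera, given by its name, has taken for a name from the list of things; names that differ only in an ending like _2 or _b are one class to them, and where a whole thing is asked for, a point or a joint stands for the part that bears it (a point fixed in the world has none). Each returns a list of dicts, best first, with "score" (0 to 1); they miss things now and then, are a little off and sometimes report something else, mostly with a low value. They report only what shows in the picture. A call takes as long as a camera call. They do not tell look-alikes from the thing itself.
- r.recognise(camera, target): "rect" ([left, top, right, bottom] as shares, 0 to 1, of the picture: columns of its width, rows of its height, round what is visible of it).
- r.outline_of(camera, target): "pixels" (400x640 bool, what is visible of it) and "rect" ([left, top, right, bottom] as shares, 0 to 1, of the picture: columns of its width, rows of its height, round what is visible of it).
The state is a dict: "time_s": time; "joints": joint angles; "joint_velocities": joint speeds; "effort": joint torques, N m; "tcp_pos": TCP position; "ee_rot": TCP orientation; "wrist_force": force on the tool from outside, world axes, zero at the start; "moment": the same for the moment, N m; "gripper_width": opening from 0.0 (shut) to 1.0 (fully open).
Only numpy, scipy, OpenCV 4.12 (cv2) and the standard library are available. Lean on these libraries where they do the work, as an engineer would, in place of code of your own. Each camera call takes 0.05 s, during which the arm holds its last target.

### The job

Park the long empty black tube rack in the low metal berth: push it along the bench, one end and then the other, so that it angles in behind the upright post and finishes flat against the berth's back wall, between the two end walls. Only push it with the fingers; never lift it off the bench or tip it over, leave the other things where they stand, and let go of it when done.

Things in the scene. Friction and masses are not known exactly. Their poses are not given: they have to be found in the camera images.
- berth: Low fixed aluminium berth, open on top and towards the robot. Origin: on the bench, at the foot of the back wall's inner face, mid-length. x points away from the robot through the back wall, y left along it, z up. Back wall 284 mm long, end walls at either end reaching 50 mm forward (to x = -50 mm); all 12 mm thick, 35 mm high. The thin white sheet on its floor is level with the bench.
- berth_left (a point): Foot of the left end wall's inner face, at its front edge: x = -50, y = +130 mm in the berth's frame.
- berth_right (a point): Foot of the right end wall's inner face, at its front edge: x = -50, y = -130 mm in the berth's frame.
- post (a point): Foot of the axis of the fixed upright dark steel post, 12 mm diameter, 60 mm high, at x = -66, y = +68 mm in the berth's frame. It clears the back wall by 60 mm, and the right end wall's inner face, along y, by 192 mm: less than the rack's length, so the rack's left end must first go in behind the post at an angle, before its right end can pass the right end wall.
- rack: Long loose black plastic tube rack with one row of ten round places on top (to the touch a plain bar): 220 mm long along its own y, 34 mm wide along x, 44 mm high, about 0.25 kg; it slides on the bench when pushed. Origin: centre of its underside; z up. It starts on the robot's side of the berth and to the right of the post, its y axis within about 0.25 rad of the berth's y axis.
- rack_left (a point): Centre of the rack's left (+y) end face, 22 mm above its underside.
- rack_right (a point): Centre of the rack's right (-y) end face, 22 mm above its underside.
- cup: Bystander: loose round specimen cup with a screw lid, 62 mm across, 65 mm high, to the left in front of the berth. Origin: centre of its underside.
- tip_box: Bystander: loose closed grey and white box, 85 x 120 mm (x, y), 50 mm high, to the right of the berth. Origin: centre of its underside.
- tube_block: Bystander: loose small square block, 60 x 60 mm, with three capped tubes standing in it, 105 mm high in all, to the left behind the berth. Origin: centre of its underside.
Mind the look-alikes: they are no part of the job. What is shaped like the rack but yellow is not meant.

How it is judged (in metres and radians):
On the way:
1. the rack's left end is in behind the post: past it to the left, and between it and the back wall (y of rack_left in the frame of berth between 0.075 and 0.132 m and x of rack_left in the frame of berth above -0.06 m), for 0.1 s.
At the end, for the whole second after the job is handed in: The rack stands at rest on the bench inside the berth, between the end walls, both of its ends within 8 mm of the back wall (x of rack_left in the frame of berth between -0.025 and -0.012 m and x of rack_right in the frame of berth between -0.025 and -0.012 m and y of rack_left in the frame of berth below 0.132 m and y of rack_right in the frame of berth above -0.132 m and height (world z) of rack below 0.005 m and angle between rack's own z axis and vertical below 0.06 rad and linear speed of rack below 0.01 m/s); the robot touches nothing.
It fails at once if the rack is lifted off the bench or tipped over (height (world z) of rack above 0.012 m or angle between rack's own z axis and vertical above 0.25 rad).
It fails at once if the lidded cup is pushed away (over 15 mm) or tipped (distance of cup from where it was at the start of the episode above 0.015 m or angle between cup's own z axis and vertical above 0.2 rad).
It fails at once if the closed box is pushed away (over 15 mm) or tipped (distance of tip_box from where it was at the start of the episode above 0.015 m or angle between tip_box's own z axis and vertical above 0.2 rad).
It fails at once if the small tube block is pushed away (over 15 mm) or tipped (distance of tube_block from where it was at the start of the episode above 0.015 m or angle between tube_block's own z axis and vertical above 0.2 rad).
It also fails if it takes over 58 s, if anything falls off the work surface, if the arm or the gripper's body presses on something with over 40 N, if the wrist force passes 120 N, or if a joint passes its speed limit or range.

## Working session

There is one attempt and no reset: what is moved stays moved. The work goes in short steps, Python scripts to look and compute and a shell command to move; the robot and the scene stay as the last step left them, time stands still between calls to the robot, and variables do not carry over. Pictures are saved under pics/ and viewed, and the job is handed in when it is done.

```bash
ls; mkdir -p pics; python3 - <<'E'
from station import r
import cv2
for n in("scene","top"):
    cv2.imwrite(f"pics/{n}0.png",r.capture(n))
    m=r.camera_model(n); print(n,m)
s=r.sense(); print(s)
E
```

```text
pics
scene {'mtx': array([[388.67104628,   0.        , 320.94614573],
       [  0.        , 388.67104628, 204.2795456 ],
       [  0.        ,   0.        ,   1.        ]]), 'dist': array([-0.08071556,  0.        ,  0.        ,  0.        ,  0.        ]), 'R': array([[-0.18022264,  0.98361704, -0.00416269],
       [ 0.56420984,  0.09990859, -0.81956423],
       [-0.80572145, -0.15005266, -0.5729722 ]]), 't': array([ 0.03613197, -0.24795474,  1.46711508])}
top {'mtx': array([[482.65260976,   0.        , 313.84711447],
       [  0.        , 482.65260976, 203.58060032],
       [  0.        ,   0.        ,   1.        ]]), 'dist': array([-0.04555969,  0.        ,  0.        ,  0.        ,  0.        ]), 'R': array([[-5.50669634e-04, -9.99995863e-01, -2.82322676e-03],
       [-9.95864369e-01,  8.04882471e-04, -9.08488393e-02],
       [ 9.08507358e-02,  2.76152323e-03, -9.95860692e-01]]), 't': array([0.04523849, 0.53162765, 1.26072617])}
{'time_s': 0.1, 'joints': array([-6.21899876e+01,  2.20856284e+01,  3.86414417e-01, -2.41336204e-02,
       -6.84099527e+01, -1.48151130e+01]), 'joint_velocities': array([ 0.13724359, -0.09831492,  0.14979185,  0.21543389,  0.00754369,
       -0.02559095]), 'effort': array([ 1.55668135e-04, -3.91688526e+01,  1.87933856e+01,  4.23192054e+00,
        1.34571307e-02, -7.27536099e-05]), 'tcp_pos': array([ 0.1404048 , -0.60843814,  0.20507158]), 'ee_rot': array([[-9.74424981e-01, -2.24712398e-01, -5.42472780e-04],
       [-2.24713026e-01,  9.74423197e-01,  1.86795075e-03],
       [ 1.08846368e-04,  1.94207858e-03, -9.99998108e-01]]), 'wrist_force': array([ 0.58163815,  0.1107619 , -0.87841786]), 'moment': array([-0.0165066 , -0.01596909,  0.01718117]), 'gripper_width': 0.9970041414826668}
```

View pics/top0.png

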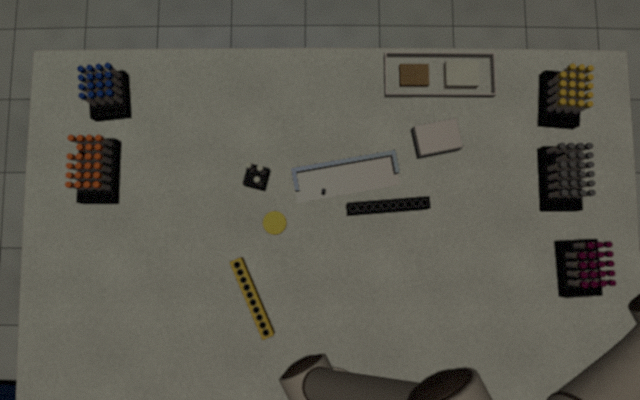

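View pics/scene0.png

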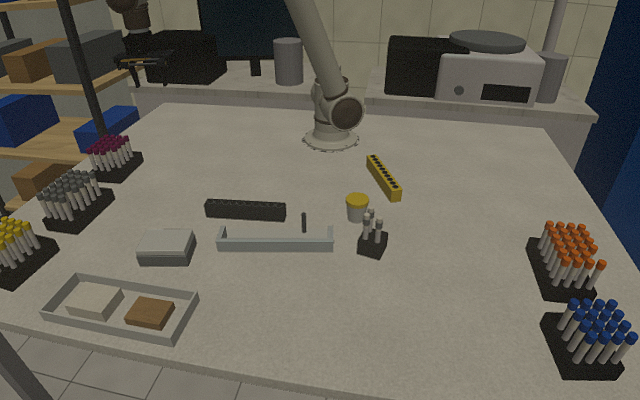

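The top view shows the black rack at about (388,206), the berth at (345,175), the post at (323,190), the cup at (275,222), the box at (437,137) and the tube block at (257,177). Two things are shaped like the rack: black at (388,206) and yellow at (252,298). The black one fits the description. I'll confirm it in an enlarged crop.

```bash
cat > h.py <<'E'
import numpy as np, cv2
from station import r
def p2w(cam,uv,z):
    m=r.camera_model(cam)
    uv=np.array(uv,float).reshape(-1,1,2)
    n=cv2.undistortPoints(uv,m["mtx"],m["dist"]).reshape(-1,2)
    R=m["R"];t=m["t"];C=-R.T@t
    out=[]
    for a in n:
        d=R.T@np.array([a[0],a[1],1]); out.append(C+d*(z-C[2])/d[2])
    return np.array(out)
def w2p(cam,X):
    m=r.camera_model(cam)
    return cv2.projectPoints(np.array(X,float).reshape(-1,1,3),cv2.Rodrigues(m["R"])[0],m["t"],m["mtx"],m["dist"])[0].reshape(-1,2)
def T(pose,pts):
    x,y,a=pose;c,s=np.cos(a),np.sin(a);p=np.array(pts,float)
    return np.c_[x+c*p[:,0]-s*p[:,1],y+s*p[:,0]+c*p[:,1],p[:,2]]
E
python3 - <<'E'
import cv2
a=cv2.imread("pics/top0.png")[135:235,240:440]
a=cv2.convertScaleAbs(a,alpha=1.6,beta=10)
cv2.imwrite("pics/crop0.png",cv2.resize(a,None,fx=4,fy=4,interpolation=cv2.INTER_CUBIC))
a=cv2.imread("pics/scene0.png")[180:270,190:390]
a=cv2.convertScaleAbs(a,alpha=1.6,beta=10)
cv2.imwrite("pics/crop1.png",cv2.resize(a,None,fx=4,fy=4,interpolation=cv2.INTER_CUBIC))
E
```

```text
(no output)
```

View pics/crop0.png

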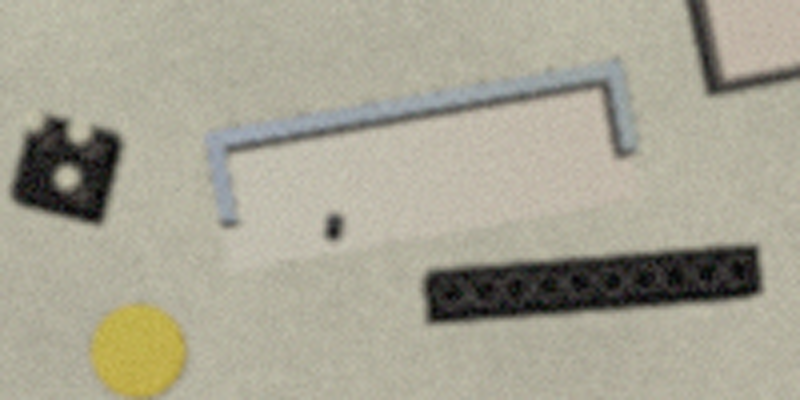

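View pics/crop1.png

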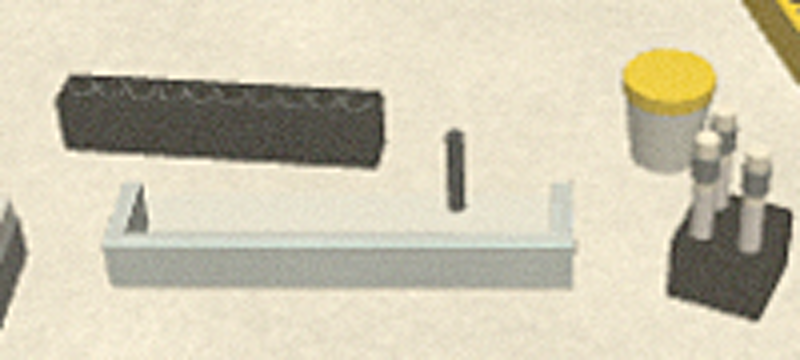

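```bash
cat >> h.py <<'E'
from scipy.optimize import least_squares
def up(pts,ox,oy,f=4): return (np.array(pts,float)+.5)/f-.5+[ox,oy]
def fit(obs,x0):
    # obs: list (cam, uv Nx2, pts Nx3)
    f=lambda p: np.concatenate([(w2p(c,T(p,P))-uv).ravel() for c,uv,P in obs])
    s=least_squares(f,x0); return s.x,f(s.x).reshape(-1,2)
E
python3 - <<'E'
from h import *
m=r.camera_model("top");print("C",-m["R"].T@m["t"])
z=.035
uvt=up([(208,133),(616,62),(632,150),(620,155),(236,220),(222,222),(228,150)],240,135)
Pt=[(.012,.142,z),(.012,-.142,z),(-.05,-.142,z),(-.05,-.13,z),(-.05,.13,z),(-.05,.142,z),(0,.13,z)]
uvs=up([(105,245),(574,243),(110,287),(572,287)],190,180)
Ps=[(.012,-.142,z),(.012,.142,z),(.012,-.142,0),(.012,.142,0)]
x0=[.55,0,.17]
print(p2w("top",uvt,z).round(4))
for o in ([("top",uvt,Pt)],[("scene",uvs,Ps)],[("top",uvt,Pt),("scene",uvs,Ps)]):
    p,e=fit(o,x0);print(p.round(4),e.round(1).tolist())
B=p
uvr=up([(427,272),(756,247),(761,292),(430,322)],240,135)
Pr=[(.017,.11,.044),(.017,-.11,.044),(-.017,-.11,.044),(-.017,.11,.044)]
usr=up([(382,167),(65,150),(383,95),(58,95)],190,180)
Psr=[(.017,.11,0),(.017,-.11,0),(.017,.11,.044),(.017,-.11,.044)]
for o in ([("top",uvr,Pr)],[("scene",usr,Psr)]):
    p,e=fit(o,[.5,-.1,0]);print("rack",p.round(4),e.round(1).tolist())
print("post",p2w("top",up([(335,228)],240,135),0.03),T(B,[(-.066,.068,0)]))
for nm,c,zz in(("cup",(139,352),.065),("tb",(66,178),.04)):print(nm,p2w("top",up([c],240,135),zz))
print("box",p2w("top",[(414,125),(458,120),(463,149),(418,156)],.05))
E
```

```text
C [0.41491604 0.04132888 1.30393311]
[[ 0.6261  0.1039  0.035 ]
 [ 0.6739 -0.1683  0.035 ]
 [ 0.6145 -0.1779  0.035 ]
 [ 0.6111 -0.1699  0.035 ]
 [ 0.5678  0.0851  0.035 ]
 [ 0.5665  0.0944  0.035 ]
 [ 0.6146  0.0906  0.035 ]]
[ 0.6387 -0.0343  0.1737] [[-1.4, 0.1], [1.4, -0.4], [1.8, 0.2], [0.4, -0.3], [-0.0, 0.3], [-1.0, 0.6], [-1.2, -0.6]]
[ 0.638  -0.0342  0.1818] [[-0.8, -0.3], [0.1, 0.0], [0.3, 0.1], [0.4, -0.0]]
[ 0.6385 -0.0342  0.1756] [[-1.4, 0.2], [1.3, -0.5], [1.8, 0.1], [0.4, -0.3], [0.0, 0.5], [-0.9, 0.8], [-1.2, -0.4], [-0.8, -0.4], [0.1, 0.4], [0.3, -0.0], [0.4, 0.3]]
rack [ 0.5249 -0.1499  0.0822] [[-0.6, -0.2], [0.4, -0.8], [0.5, 0.8], [-0.2, 0.2]]
rack [ 0.5152 -0.1509  0.1333] [[0.5, -2.4], [0.7, -0.3], [-0.7, 2.4], [-0.4, 0.4]]
post [[0.56300499 0.01953409 0.03      ]] [[0.56165187 0.02123553 0.        ]]
cup [[0.47887832 0.1462315  0.065     ]]
tb [[0.59529385 0.19745997 0.04      ]]
box [[ 0.73860461 -0.22123074  0.05      ]
 [ 0.75251968 -0.33923251  0.05      ]
 [ 0.67406488 -0.35008002  0.05      ]
 [ 0.65511317 -0.22998936  0.05      ]]
```

Black rack confirmed: it has ten places and lies to the right of the post, while the yellow one is elsewhere. The berth is at (0.6385, -0.034, 0.175 rad) and the rack at about (0.525, -0.150, 0.08 rad). The predicted post position agrees with the seen one to within 2 mm.

Plan:
1. With the two open fingers on the near face, turn and advance the rack to about -0.22 rad in the berth frame.
2. Push its right end lengthwise so the left end goes behind the post.
3. Push the right end in, then flatten it against the back wall.

```bash
cat >> h.py <<'E'
B=np.array([.6385,-.0342,.1745])
def b2w(p):  # berth (x,y,ang)->world
    q=T(B,[(p[0],p[1],0)])[0]; return np.array([q[0],q[1],p[2]+B[2]])
def w2b(p):
    c,s=np.cos(B[2]),np.sin(B[2]);d=np.array(p[:2])-B[:2]
    return np.array([c*d[0]+s*d[1],-s*d[0]+c*d[1],p[2]-B[2]])
def loc(pose,q): # point in rack frame
    return T(pose,[(q[0],q[1],0)])[0][:2]
def tool():
    s=r.sense();R=s["ee_rot"];return s,np.arctan2(-R[0,1],R[1,1])
def go(x,y,z,phi):
    "print row values from now to a world TCP target; phi world angle of tool y from world y"
    s,a=tool();R=s["ee_rot"];d=R.T@(np.array([x,y,z])-s["tcp_pos"])
    Rt=np.array([[-np.cos(phi),-np.sin(phi),0],[-np.sin(phi),np.cos(phi),0],[0,0,-1]])
    v=cv2.Rodrigues(R.T@Rt)[0].ravel()
    print("t",round(s["time_s"],2),"tcp",s["tcp_pos"].round(4),"phi",round(a,3),"berth",w2b([*s["tcp_pos"][:2],a]).round(4),"F",s["wrist_force"].round(1),"w",round(s["gripper_width"],2))
    print("shift",(d/.3).round(3).tolist(),"turn",(v/np.pi).round(4).tolist(), "turn deg",np.degrees(v).round(1))
E
python3 -c "
from h import *
go(.480,-.154,.10,.082)"
```

```text
t 0.1 tcp [ 0.1404 -0.6084  0.2051] phi 0.227 berth [-0.5902 -0.479   0.0521] F [ 0.6  0.1 -0.9] w 1.0
shift [-1.443, 1.221, 0.352] turn [0.0006, -0.0001, 0.046] turn deg [ 0.1 -0.   8.3]
```

```bash
python3 -m creep '[[1,-0.72,0.61,0,0,0,0.046],[1,-0.72,0.61,0,0,0,0.046],[1,-0.72,0.61,0,0,0,0.046],[1,-0.72,0.61,0,0,0,0.046],[1,-0.72,0.61,0,0,0,0.046]]'
python3 -c "
from h import *
go(.480,-.154,.10,.082)"
```

```text
time_s: 0.52
tcp_pos: [0.2646, -0.4411, 0.2051]
ee_rot: [[-0.997, -0.081, -0.001], [-0.081, 0.997, 0.003], [0.001, 0.003, -1.0]]
wrist_force: [0.8, 0.3, 0.4]
gripper_width: 0.997
t 0.52 tcp [ 0.2646 -0.4411  0.2051] phi 0.081 berth [-0.4388 -0.3358 -0.0932] F [0.8 0.3 0.4] w 1.0
shift [-0.794, 0.894, 0.352] turn [0.0009, -0.0003, -0.0002] turn deg [ 0.2 -0.  -0. ]
```

```bash
python3 -m creep '[[1,-0.79,0.89,0,0,0,0],[1,-0.79,0.89,0,0,0,0],[1,-0.79,0.89,0,0,0,0],[1,-0.79,0.89,0,0,0,0],[1,-0.79,0.89,0,0,0,0]]' >/dev/null
python3 -c "
from h import *
go(.480,-.154,.08,.082)"
```

```text
t 0.93 tcp [ 0.3895 -0.2741  0.2055] phi 0.081 berth [-0.2869 -0.193  -0.0932] F [ 0.7 -0.4 -0.3] w 1.0
shift [-0.334, 0.373, 0.419] turn [0.0009, -0.0003, -0.0002] turn deg [ 0.2 -0.1 -0. ]
```

```bash
python3 -m creep '[[1,-0.334,0.373,0.2,0,0,0],[1,-0.334,0.373,0.35,0,0,0],[1,-0.334,0.373,0.419,0,0,0],[1,-0.334,0.373,0.419,0,0,0],[1,-0.334,0.373,0.419,0,0,0]]' >/dev/null
python3 - <<'E'
from h import *
go(.480,-.154,.028,.082)
for n in("scene","top"): cv2.imwrite(f"pics/{n}1.png",r.capture(n))
a=cv2.imread("pics/top1.png")[120:270,290:490]; cv2.imwrite("pics/c2.png",cv2.resize(a,None,fx=4,fy=4,interpolation=cv2.INTER_CUBIC))
E
```

```text
t 1.35 tcp [ 0.4802 -0.1522  0.078 ] phi 0.082 berth [-0.1764 -0.0887 -0.0923] F [-0.9 -0.8 -0.1] w 1.0
shift [0.001, -0.007, 0.167] turn [0.0011, -0.0007, 0.0001] turn deg [ 0.2 -0.1  0. ]
```

View pics/c2.png

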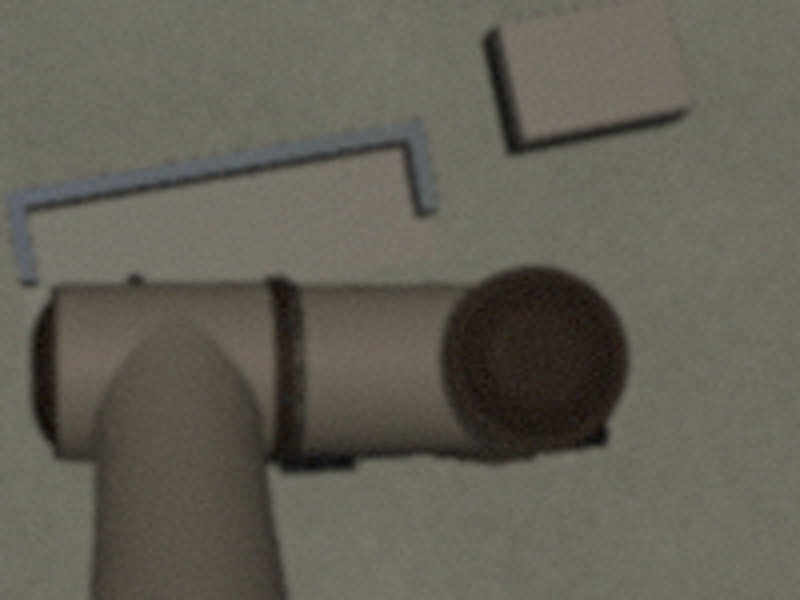

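View pics/scene1.png

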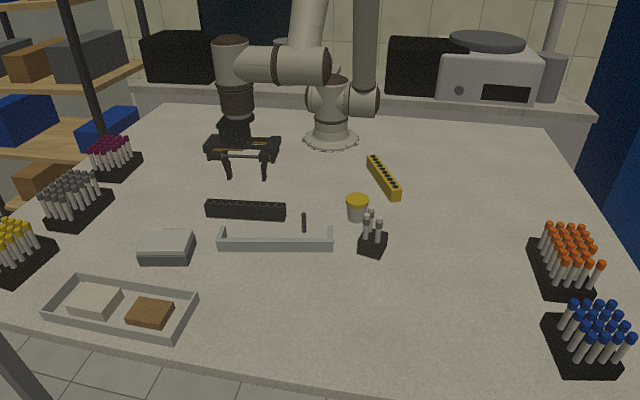

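The scene picture shows the open gripper straddling the space behind the rack (robot side), fingertips around (230-265,178). The arm hides the rack from the top camera here, so the scene camera has to track it. Lowering now.

```bash
python3 -m creep '[[1,0,-0.007,0.06,0,0,0],[1,0,-0.007,0.12,0,0,0],[1,0,-0.007,0.167,0,0,0],[1,0,-0.007,0.167,0,0,0]]' 
python3 - <<'E'
from h import *
s,_=tool();print(w2p("scene",s["tcp_pos"]))
cv2.imwrite("pics/scene2.png",r.capture("scene"))
a=cv2.imread("pics/scene2.png")[130:270,190:390]; cv2.imwrite("pics/c3.png",cv2.resize(cv2.convertScaleAbs(a,alpha=1.5),None,fx=4,fy=4,interpolation=cv2.INTER_CUBIC))
E
```

```text
time_s: 1.78
tcp_pos: [0.4761, -0.1537, 0.0235]
ee_rot: [[-0.996, -0.083, -0.015], [-0.083, 0.997, 0.004], [0.015, 0.005, -1.0]]
wrist_force: [-0.5, 0.6, 0.1]
gripper_width: 1.004
[[249.6835438  199.33490692]]
```

View pics/c3.png

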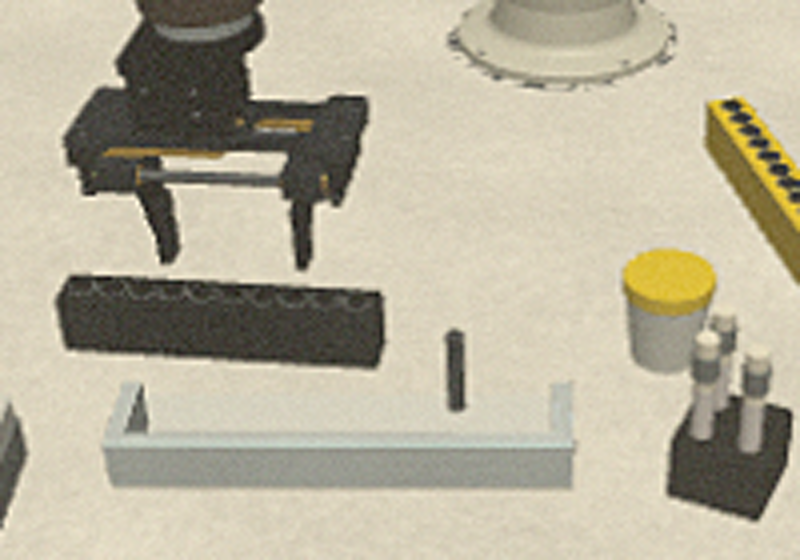

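```bash

python3 - <<'E'
from h import *
s,_=tool();R=s["ee_rot"]
print(s["tcp_pos"],s["joint_velocities"].round(1))
P=[s["tcp_pos"]+R@np.array([0,y,.017]) for y in(-.05,.05)]
print((w2p("scene",P)-[190,130])*4)
print((w2p("scene",T([.5249,-.1499,.0822],[(.017,.11,0),(.017,-.11,0),(.017,.11,.044),(.017,-.11,.044),(-.017,.11,.044)]))-[190,130])*4)
cv2.imwrite("pics/scene3.png",r.capture("scene"))
a=cv2.imread("pics/scene3.png")[130:270,190:390]; cv2.imwrite("pics/c4.png",cv2.resize(cv2.convertScaleAbs(a,alpha=1.5),None,fx=4,fy=4,interpolation=cv2.INTER_CUBIC))
E
```

```text
[ 0.47729448 -0.15392711  0.02494105] [-0.1 -1.9  1.8  0.8 -0.4 -0.1]
[[172.28141148 292.78720795]
 [309.45918588 299.61422376]]
[[377.73257378 369.71659045]
 [ 63.02916533 350.9819325 ]
 [373.81902577 316.51705596]
 [ 51.67853655 298.61162079]
 [382.77000599 287.19813504]]
```

View pics/c4.png

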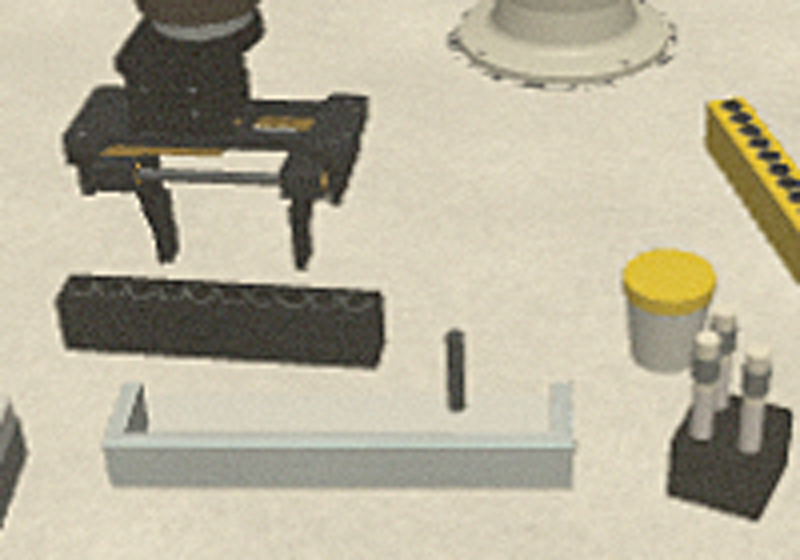

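The fingertips appear about 7 px higher than the "17 mm ahead" geometry predicts, while their columns agree. I'll check with the jaws less open before pushing.

```bash
python3 -m creep '[[0.5,0,0,0,0,0,0],[0.5,0,0,0,0,0,0],[0.5,0,0,0,0,0,0],[0.5,0,0,0,0,0,0]]' 
python3 - <<'E'
from h import *
s,_=tool();R=s["ee_rot"]
go(.480,-.154,.028,.082)
P=[s["tcp_pos"]+R@np.array([0,y,.017]) for y in(-.03,.03)]
print((w2p("scene",P)-[190,130])*4)
cv2.imwrite("pics/scene4.png",r.capture("scene"))
a=cv2.imread("pics/scene4.png")[130:270,190:390]; cv2.imwrite("pics/c5.png",cv2.resize(cv2.convertScaleAbs(a,alpha=1.5),None,fx=4,fy=4,interpolation=cv2.INTER_CUBIC))
E
```

```text
time_s: 2.22
tcp_pos: [0.4789, -0.1541, 0.0268]
ee_rot: [[-0.996, -0.084, -0.008], [-0.084, 0.996, 0.003], [0.008, 0.004, -1.0]]
wrist_force: [0.3, -0.2, -0.1]
gripper_width: 0.782
t 2.22 tcp [ 0.4789 -0.1541  0.0268] phi 0.084 berth [-0.178  -0.0903 -0.0904] F [ 0.3 -0.2 -0.1] w 0.78
shift [-0.004, -0.0, -0.004] turn [0.0013, -0.0025, 0.0007] turn deg [ 0.2 -0.5  0.1]
[[198.12544451 293.22032432]
 [280.61847954 297.34933072]]
```

View pics/c5.png

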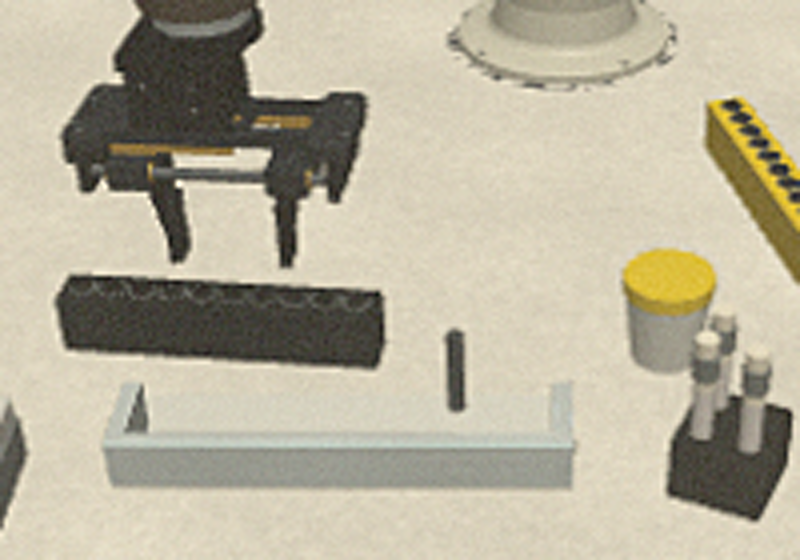

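```bash

python3 - <<'E'
from h import *
a=cv2.imread("pics/scene4.png")[165:225,200:300]; cv2.imwrite("pics/c6.png",cv2.resize(cv2.convertScaleAbs(a,alpha=2.0,beta=-20),None,fx=8,fy=8,interpolation=cv2.INTER_CUBIC))
print(w2p("scene",[[0,0,0],[.09,0,0]]))
E
```

```text
[[330.4957623  138.74554729]
 [326.48649974 149.41677255]]
```

View pics/c6.png

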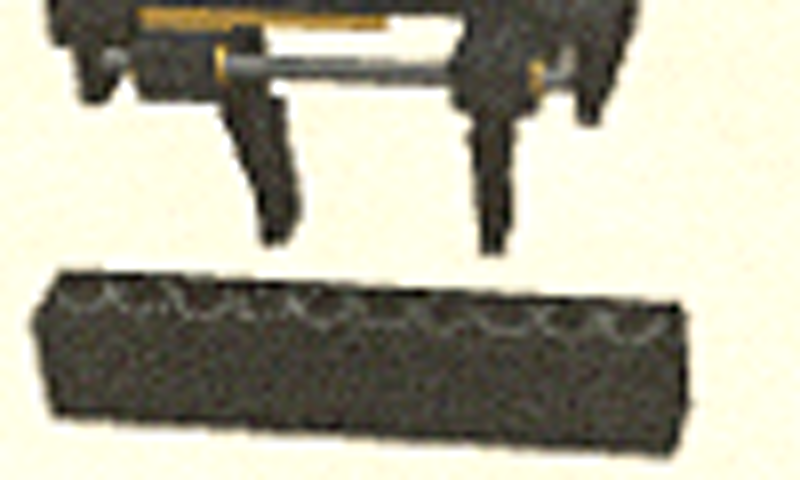

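```bash

python3 - <<'E'
from h import *
uv=up([(318,470),(604,445)],290,120)
for z in(.13,.16,.2): print(z,p2w("top",uv,z).round(4).tolist())
# scene: tip positions implied at z=.008 / at x=.479
uv=[(200+278/8,165+243/8),(200+492/8,165+252/8)]
for z in(.010,.02,.03,.04): print(z,p2w("scene",uv,z).round(4).tolist())
s,_=tool(); print(s["joints"].round(2))
E
```

```text
0.13 [[0.4401, -0.0896, 0.13], [0.455, -0.2642, 0.13]]
0.16 [[0.4395, -0.0862, 0.16], [0.454, -0.2564, 0.16]]
0.2 [[0.4386, -0.0818, 0.2], [0.4526, -0.246, 0.2]]
0.01 [[0.4453, -0.2119, 0.01], [0.4373, -0.1324, 0.01]]
0.02 [[0.4593, -0.2052, 0.02], [0.4515, -0.127, 0.02]]
0.03 [[0.4734, -0.1985, 0.03], [0.4657, -0.1215, 0.03]]
0.04 [[0.4875, -0.1918, 0.04], [0.4799, -0.1161, 0.04]]
[  0.56  22.85 -28.86  -0.31 -38.78 -85.5 ]
```

Top view puts the gripper where it's reported in x/y, so in the scene picture the tips would be about 25 mm higher than stated. I'll probe downward gently, watching the wrist force.

```bash
python3 -m creep '[[1,0,0,0.01,0,0,0],[1,0,0,0.02,0,0,0],[1,0,0,0.02,0,0,0],[1,0,0,0.02,0,0,0]]'; 
python3 -m creep '[[1,0,0,0.008,0,0,0],[1,0,0,0.008,0,0,0],[1,0,0,0.008,0,0,0]]'
```

```text
time_s: 2.6
tcp_pos: [0.4784, -0.154, 0.0203]
ee_rot: [[-0.996, -0.084, -0.01], [-0.084, 0.996, 0.003], [0.009, 0.004, -1.0]]
wrist_force: [-0.2, 0.2, -0.1]
gripper_width: 0.946
time_s: 2.85
tcp_pos: [0.4782, -0.154, 0.0177]
ee_rot: [[-0.996, -0.084, -0.01], [-0.084, 0.996, 0.003], [0.01, 0.004, -1.0]]
wrist_force: [-0.1, -0.5, -0.6]
gripper_width: 0.991
```

```bash
python3 -m creep '[[1,0,0,0.008,0,0,0],[1,0,0,0.008,0,0,0],[1,0,0,0.008,0,0,0]]';python3 - <<'E'
from h import *
cv2.imwrite("pics/scene5.png",r.capture("scene"))
a=cv2.imread("pics/scene5.png")[165:225,200:300]; cv2.imwrite("pics/c7.png",cv2.resize(cv2.convertScaleAbs(a,alpha=2.0,beta=-20),None,fx=8,fy=8,interpolation=cv2.INTER_CUBIC))
E
```

```text
time_s: 3.1
tcp_pos: [0.4781, -0.154, 0.0151]
ee_rot: [[-0.996, -0.084, -0.011], [-0.084, 0.996, 0.003], [0.01, 0.004, -1.0]]
wrist_force: [-0.6, -0.7, 0.1]
gripper_width: 0.998
```

View pics/c7.png

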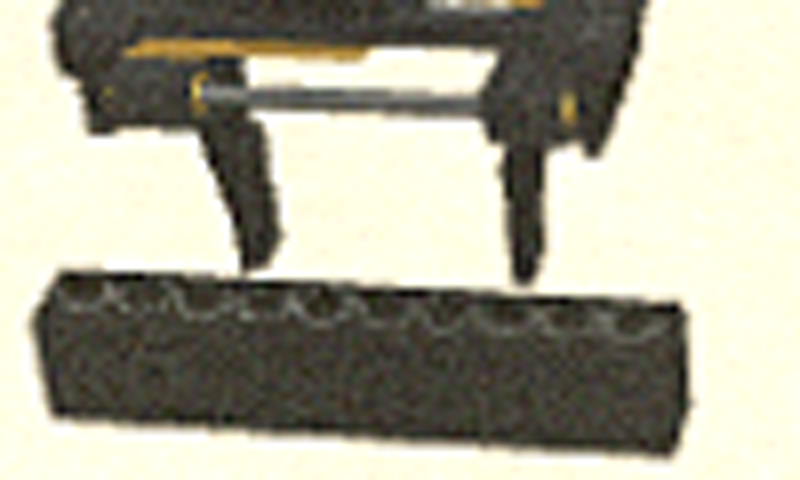

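TCP at z = 0.015 with no contact, and the tips still show bench beneath them. So the reported/stated z is off by about 20 mm or more. Continuing down in small steps.

```bash
python3 -m creep '[[1,0,0,0.008,0,0,0],[1,0,0,0.02,0,0,0],[1,0,0,0.02,0,0,0],[1,0,0,0.02,0,0,0]]';python3 - <<'E'
from h import *
cv2.imwrite("pics/scene6.png",r.capture("scene"))
a=cv2.imread("pics/scene6.png")[165:225,200:300]; cv2.imwrite("pics/c8.png",cv2.resize(cv2.convertScaleAbs(a,alpha=2.0,beta=-20),None,fx=8,fy=8,interpolation=cv2.INTER_CUBIC))
E
```

```text
time_s: 3.48
tcp_pos: [0.4778, -0.1539, 0.0088]
ee_rot: [[-0.996, -0.084, -0.011], [-0.084, 0.996, 0.003], [0.011, 0.004, -1.0]]
wrist_force: [-0.2, 0.7, 0.7]
gripper_width: 0.999
```

View pics/c8.png

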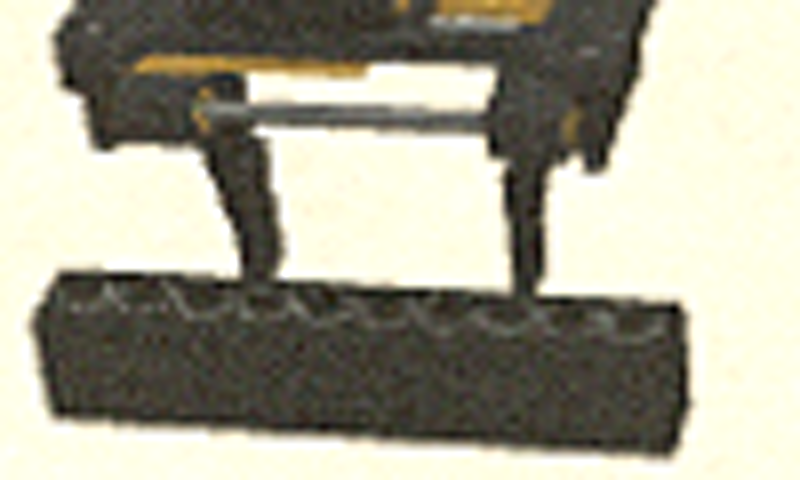

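The tips have now gone behind the rack's top edge, estimated at about z = 0.017. I'll go 5 mm lower and then push forward to find contact.

```bash
python3 -m creep '[[1,0,0,0.01,0,0,0],[1,0,0,0.018,0,0,0],[1,0,0,0.018,0,0,0]]'; python3 -m creep '[[1,-0.02,0,0,0,0,0],[1,-0.04,0,0,0,0,0],[1,-0.05,0,0,0,0,0],[1,-0.05,0,0,0,0,0]]';python3 - <<'E'
from h import *
go(.5,-.15,.005,.082)
cv2.imwrite("pics/scene7.png",r.capture("scene"))
a=cv2.imread("pics/scene7.png")[150:250,190:350]; cv2.imwrite("pics/c9.png",cv2.resize(cv2.convertScaleAbs(a,alpha=2.0,beta=-20),None,fx=5,fy=5,interpolation=cv2.INTER_CUBIC))
E
```

```text
time_s: 3.78
tcp_pos: [0.4775, -0.1539, 0.0031]
ee_rot: [[-0.996, -0.084, -0.012], [-0.084, 0.996, 0.003], [0.011, 0.004, -1.0]]
wrist_force: [-0.6, -0.3, -0.8]
gripper_width: 0.998
time_s: 4.12
tcp_pos: [0.4939, -0.1526, 0.003]
ee_rot: [[-0.996, -0.084, -0.01], [-0.084, 0.996, 0.003], [0.01, 0.004, -1.0]]
wrist_force: [0.5, 0.1, -0.2]
gripper_width: 0.999
t 4.12 tcp [ 0.4939 -0.1526  0.003 ] phi 0.084 berth [-0.163  -0.0915 -0.0901] F [ 0.5  0.1 -0.2] w 1.0
shift [-0.021, 0.007, -0.007] turn [0.0013, -0.0032, 0.0008] turn deg [ 0.2 -0.6  0.1]
```

View pics/c9.png

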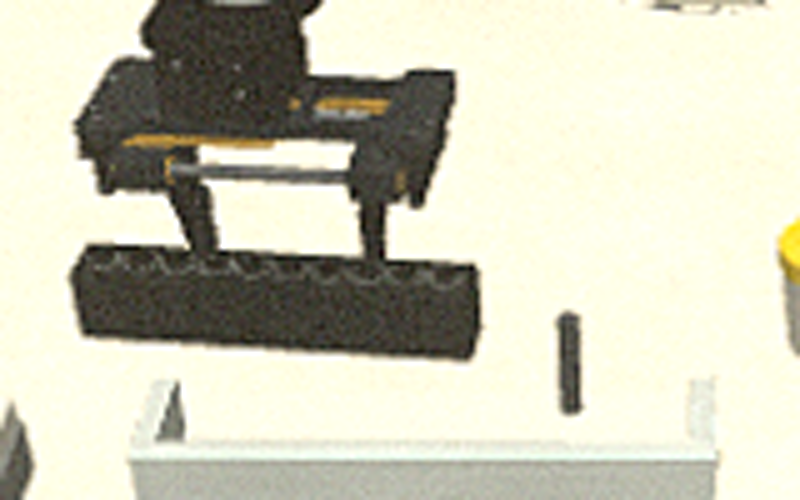

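```bash
python3 - <<'E'
from h import *
p=b2w([-.097,-.088,-.22]);print(p)
go(p[0],p[1],.004,p[2])
E
```

```text
[ 0.55825128 -0.13770431 -0.0455    ]
t 4.17 tcp [ 0.4931 -0.1526  0.0029] phi 0.084 berth [-0.1637 -0.0914 -0.0903] F [-0.2 -0.4 -0.4] w 1.0
shift [-0.22, 0.031, -0.006] turn [0.0011, -0.0036, 0.0413] turn deg [ 0.2 -0.6  7.4]
```

```bash
python3 -m creep '[[1,-0.02,0.003,0,0,0,0.004],[1,-0.04,0.006,0,0,0,0.008],[1,-0.06,0.009,0,0,0,0.012],[1,-0.08,0.012,0,0,0,0.016],[1,-0.10,0.015,0,0,0,0.02]]'; python3 - <<'E'
from h import *
p=b2w([-.097,-.088,-.22])
go(p[0],p[1],.004,p[2])
cv2.imwrite("pics/scene8.png",r.capture("scene"))
a=cv2.imread("pics/scene8.png")[150:250,190:350]; cv2.imwrite("pics/c10.png",cv2.resize(cv2.convertScaleAbs(a,alpha=2.0,beta=-20),None,fx=5,fy=5,interpolation=cv2.INTER_CUBIC))
E
```

```text
time_s: 4.58
tcp_pos: [0.523, -0.1454, 0.0025]
ee_rot: [[-1.0, -0.02, -0.012], [-0.02, 1.0, 0.003], [0.012, 0.004, -1.0]]
wrist_force: [-1.4, 0.0, 0.1]
gripper_width: 1.002
t 4.58 tcp [ 0.523  -0.1454  0.0025] phi 0.02 berth [-0.133  -0.0895 -0.1544] F [-1.4  0.   0.1] w 1.0
shift [-0.118, 0.023, -0.006] turn [0.001, -0.0038, 0.0209] turn deg [ 0.2 -0.7  3.8]
```

View pics/c10.png

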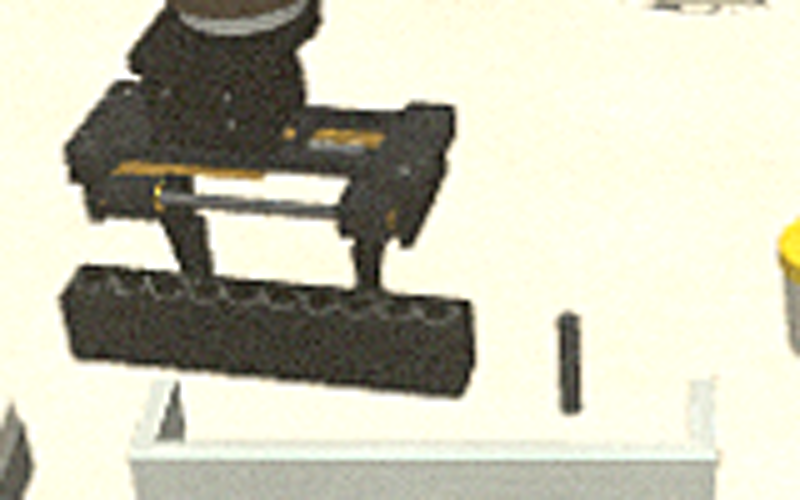

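The rack moves and turns with the gripper and stays upright. Continuing.

```bash
python3 -m creep '[[1,-0.022,0.004,0,0,0,0.004],[1,-0.044,0.008,0,0,0,0.008],[1,-0.066,0.012,0,0,0,0.012],[1,-0.088,0.017,0,0,0,0.016],[1,-0.108,0.022,0,0,0,0.02]]'; python3 - <<'E'
from h import *
p=b2w([-.097,-.088,-.22])
go(p[0],p[1],.004,p[2])
cv2.imwrite("pics/scene9.png",r.capture("scene"))
a=cv2.imread("pics/scene9.png")[150:250,190:350]; cv2.imwrite("pics/c11.png",cv2.resize(cv2.convertScaleAbs(a,alpha=2.0,beta=-20),None,fx=5,fy=5,interpolation=cv2.INTER_CUBIC))
E
```

```text
time_s: 5.05
tcp_pos: [0.5579, -0.1378, 0.0023]
ee_rot: [[-0.999, 0.044, -0.009], [0.044, 0.999, 0.003], [0.009, 0.003, -1.0]]
wrist_force: [-1.1, -0.0, -0.3]
gripper_width: 0.999
t 5.05 tcp [ 0.5579 -0.1378  0.0023] phi -0.044 berth [-0.0974 -0.0881 -0.2181] F [-1.1 -0.  -0.3] w 1.0
shift [-0.001, 0.001, -0.006] turn [0.0008, -0.003, 0.0006] turn deg [ 0.1 -0.5  0.1]
```

View pics/c11.png

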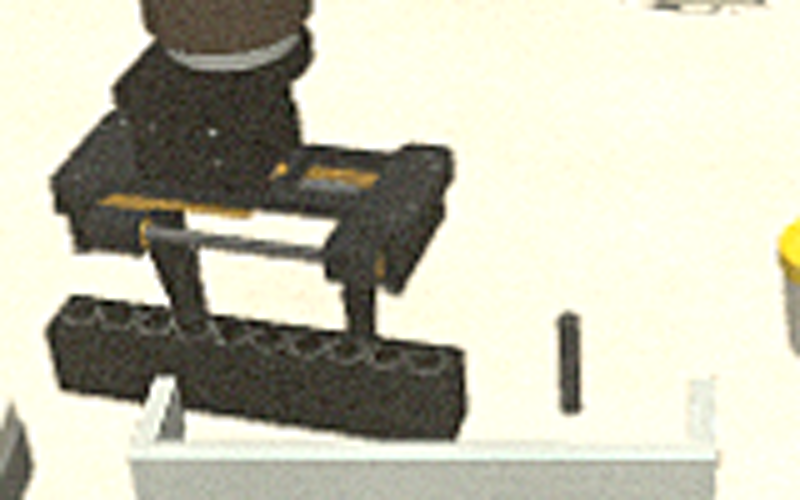

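```bash
cat >> h.py <<'E'
def rackfit(nt_l,nt_r,fb_l,fb_r,ox,oy,f,x0,cam="scene"):
    pts=[];P=[]
    for q,l in((nt_l,(-.017,.11,.044)),(nt_r,(-.017,-.11,.044)),(fb_l,(.017,.11,0)),(fb_r,(.017,-.11,0))):
        if q is not None: pts.append(q);P.append(l)
    p,e=fit([(cam,up(pts,ox,oy,f),P)],x0)
    print("rack world",p.round(4),"berth",w2b(p).round(4),"res",e.round(1).tolist())
    return p
E
python3 - <<'E'
from h import *
p=rackfit((465,347),(73,296),(457,440),(60,389),190,150,5,[.58,-.14,-.04])
pb=w2b(p)
for q in((.017,.11),(-.017,.11),(.017,-.11)): print(T(pb,[(*q,0)])[0].round(4))
print("near-face line clear post:", T([0,0,-pb[2]],[(-.066-pb[0],.068-pb[1],0)])[0])
print("tcp local", loc([0,0,-p[2]],r.sense()["tcp_pos"][:2]-p[:2]))
E
```

```text
rack world [ 0.5825 -0.14   -0.0239] berth [-0.0735 -0.0945 -0.1984] res [[0.8, -1.5], [-0.2, -1.3], [-0.3, 1.6], [-0.3, 0.9]]
[-0.0352  0.01    0.    ]
[-0.0685  0.0167  0.    ]
[-0.0786 -0.2057  0.    ]
near-face line clear post: [-0.02463321  0.16079674  0.        ]
tcp local [-0.02305357  0.00183166]
```

```bash
python3 -m creep '[[1,-0.005,0,0,0,0,0.002],[1,-0.01,0,0,0,0,0.003],[1,-0.01,0,0,0,0,0.003]]' ; python3 -m creep '[[1,0.05,0,0,0,0,0],[1,0.13,0,0,0,0,0],[1,0.13,0,-0.1,0,0,0],[1,0.13,0,-0.25,0,0,0],[1,0.13,0,-0.38,0,0,0]]'; python3 - <<'E'
from h import *
cv2.imwrite("pics/scene10.png",r.capture("scene"));cv2.imwrite("pics/top10.png",r.capture("top"))
a=cv2.imread("pics/scene10.png")[150:250,190:350]; cv2.imwrite("pics/c12.png",cv2.resize(cv2.convertScaleAbs(a,alpha=2.0,beta=-20),None,fx=5,fy=5,interpolation=cv2.INTER_CUBIC))
a=cv2.imread("pics/top10.png")[130:250,280:440]; cv2.imwrite("pics/c13.png",cv2.resize(cv2.convertScaleAbs(a,alpha=2.0,beta=-20),None,fx=5,fy=5,interpolation=cv2.INTER_CUBIC))
E
```

```text
time_s: 5.35
tcp_pos: [0.5629, -0.1377, 0.0023]
ee_rot: [[-0.999, 0.053, -0.007], [0.053, 0.999, 0.003], [0.007, 0.003, -1.0]]
wrist_force: [-0.7, -0.2, -0.3]
gripper_width: 0.997
time_s: 5.77
tcp_pos: [0.5237, -0.1361, 0.1167]
ee_rot: [[-0.999, 0.053, -0.009], [0.053, 0.999, 0.002], [0.009, 0.002, -1.0]]
wrist_force: [1.1, -0.6, 0.6]
gripper_width: 1.001
```

View pics/c12.png

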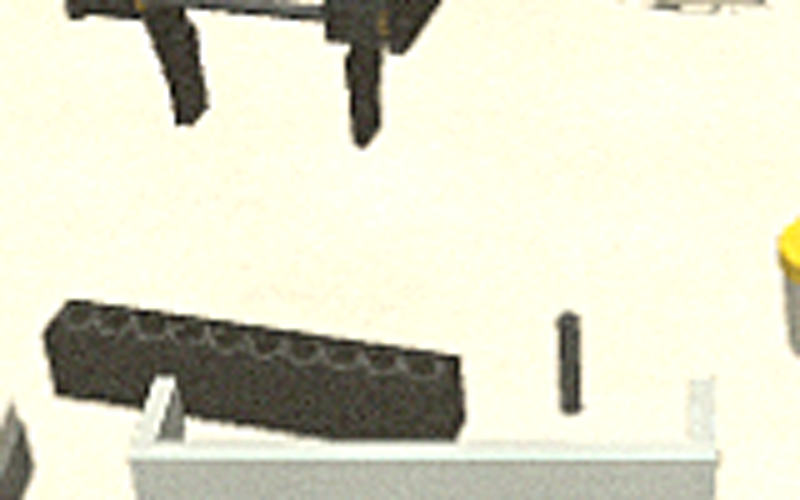

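View pics/c13.png

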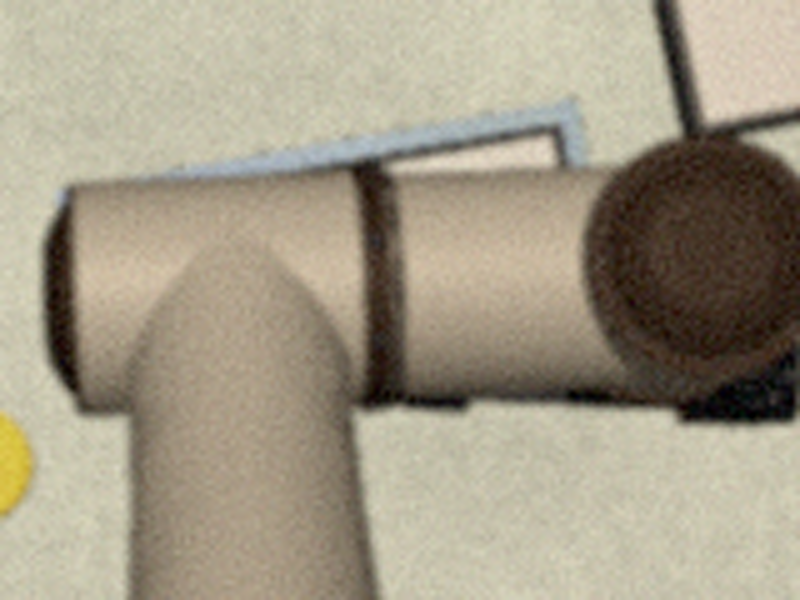

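The rack is now angled. Moving up, round to its right end, and turning the hand a quarter turn so the shut fingers press the end face squarely.

```bash
python3 - <<'E'
from h import *
rackfit((462,355),(73,298),(457,441),(57,397),190,150,5,[.58,-.14,-.04])
go(.56,-.32,.13,1.52)
E
python3 -m creep '[[0,0.07,-0.15,0,0,0,-0.04],[0,0.07,-0.3,0,0,0,-0.08],[0,0.07,-0.45,0,0,0,-0.12],[0,0.07,-0.6,0,0,0,-0.16],[0,0.07,-0.65,0,0,0,-0.2]]' ; python3 - <<'E'
from h import *
go(.5815,-.29,.10,1.52)
E
```

```text
rack world [ 0.5864 -0.1395 -0.0228] berth [-0.0696 -0.0946 -0.1973] res [[1.2, -2.2], [-0.6, -0.8], [-0.5, 2.3], [-0.1, 0.2]]
t 5.87 tcp [ 0.5304 -0.1366  0.1238] phi -0.051 berth [-0.1242 -0.082  -0.2256] F [ 1.2 -0.2  0.5] w 1.0
shift [-0.13, -0.606, -0.02] turn [-0.0022, 0.0031, -0.5001] turn deg [ -0.4   0.5 -90. ]
time_s: 6.28
tcp_pos: [0.5003, -0.324, 0.1238]
ee_rot: [[-0.867, -0.499, 0.013], [-0.499, 0.867, 0.0], [-0.011, -0.006, -1.0]]
wrist_force: [0.8, 0.4, 0.0]
gripper_width: 0.704
t 6.28 tcp [ 0.5003 -0.324   0.1238] phi 0.522 berth [-0.1864 -0.2614  0.348 ] F [0.8 0.4 0. ] w 0.7
shift [-0.29, -0.036, 0.083] turn [-0.0036, 0.0023, -0.3175] turn deg [ -0.6   0.4 -57.2]
```

```bash
python3 -m creep '[[0,-0.15,-0.02,0,0,0,-0.04],[0,-0.2,-0.04,0,0,0,-0.08],[0,-0.2,-0.036,0,0,0,-0.12],[0,-0.2,-0.036,0,0,0,-0.16],[0,-0.2,-0.036,0,0,0,-0.2]]' ; python3 - <<'E'
from h import *
rackfit((462,355),(73,298),None,(57,397),190,150,5,[.58,-.14,-.04])
go(.5815,-.29,.10,1.52)
cv2.imwrite("pics/top11.png",r.capture("top"))
a=cv2.imread("pics/top11.png")[130:250,280:440]; cv2.imwrite("pics/c14.png",cv2.resize(cv2.convertScaleAbs(a,alpha=2.0,beta=-20),None,fx=5,fy=5,interpolation=cv2.INTER_CUBIC))
E
```

```text
time_s: 6.7
tcp_pos: [0.5582, -0.3037, 0.1241]
ee_rot: [[-0.411, -0.911, 0.014], [-0.912, 0.411, 0.0], [-0.006, -0.013, -1.0]]
wrist_force: [-0.1, 0.7, -0.2]
gripper_width: 0.329
rack world [ 0.5916 -0.1392 -0.0683] berth [-0.0644 -0.0953 -0.2428] res [[0.5, 0.2], [-0.2, -0.7], [-0.3, 0.3]]
t 6.7 tcp [ 0.5582 -0.3037  0.1241] phi 1.147 berth [-0.1259 -0.2515  0.9726] F [-0.1  0.7 -0.2] w 0.33
shift [-0.073, -0.051, 0.081] turn [-0.0043, 0.0011, -0.1187] turn deg [ -0.8   0.2 -21.4]
```

View pics/c14.png

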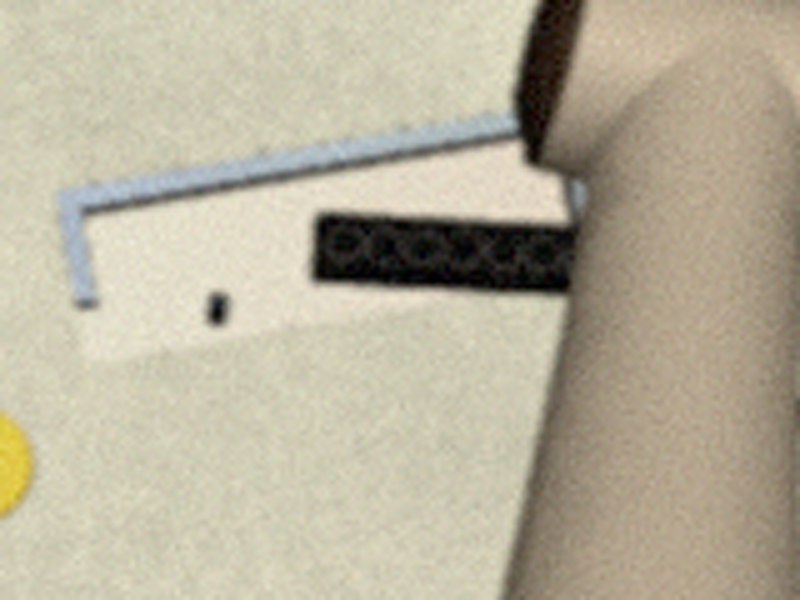

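The top view now shows the rack's left half: top corners at crop (316,213) and (313,281), with its near edge pointing behind the post at (217,308).

```bash
python3 - <<'E'
from h import *
q=p2w("top",up([(316,213),(313,281),(570,227),(570,293)],280,130,5),.044);print(q.round(4))
a1=np.arctan2(-(q[0]-q[2])[0],(q[0]-q[2])[1]);a2=np.arctan2(-(q[1]-q[3])[0],(q[1]-q[3])[1]);a=(a1+a2)/2;print(a1,a2)
m=(q[0]+q[1])/2; c=m[:2]-.11*np.array([-np.sin(a),np.cos(a)])
p=np.array([*c,a]);pb=w2b(p);print("rack",p.round(4),pb.round(4))
print("post by image",p2w("top",up([(216,322)],280,130,5),0.0), b2w([-.066,.068,0]))
print("clear", -T([0,0,-pb[2]],[(-.066-pb[0],.068-pb[1],0)])[0][0]-.023)
e=loc(p,(0,-.15));print("standoff",e,"end",loc(p,(0,-.11)))
go(e[0],e[1],.10,p[2]+np.pi/2)
E
```

```text
[[ 0.6129 -0.0316  0.044 ]
 [ 0.5768 -0.0298  0.044 ]
 [ 0.6054 -0.1656  0.044 ]
 [ 0.5703 -0.165   0.044 ]]
-0.05595183270016658 -0.047540519084748926
rack [ 0.5891 -0.1405 -0.0517] [-0.0671 -0.0962 -0.2262]
post by image [[0.55999733 0.02059897 0.        ]] [0.56169644 0.02130868 0.1745    ]
clear 0.012779663083503735
standoff [ 0.58138335 -0.29033364] end [ 0.58345228 -0.25038718]
t 6.75 tcp [ 0.5582 -0.3037  0.1243] phi 1.151 berth [-0.1259 -0.2514  0.9767] F [ 0.1 -0.   0.3] w 0.28
shift [-0.072, -0.051, 0.082] turn [-0.0044, 0.0011, -0.1171] turn deg [ -0.8   0.2 -21.1]
```

```bash
python3 -m creep '[[0,-0.07,-0.05,0,0,0,-0.04],[0,-0.072,-0.051,0.05,0,0,-0.08],[0,-0.072,-0.051,0.1,0,0,-0.117],[0,-0.072,-0.051,0.15,0,0,-0.117],[0,-0.072,-0.051,0.15,0,0,-0.117]]' ; python3 - <<'E'
from h import *
e=loc([.5891,-.1405,-.0517],(0,-.15))
go(e[0],e[1],.005,np.pi/2-.0517)
cv2.imwrite("pics/scene12.png",r.capture("scene"))
a=cv2.imread("pics/scene12.png")[150:270,150:310]; cv2.imwrite("pics/c15.png",cv2.resize(cv2.convertScaleAbs(a,alpha=2.0,beta=-20),None,fx=5,fy=5,interpolation=cv2.INTER_CUBIC))
E
```

```text
time_s: 7.17
tcp_pos: [0.5796, -0.2892, 0.0761]
ee_rot: [[-0.055, -0.998, 0.009], [-0.998, 0.055, 0.002], [-0.003, -0.009, -1.0]]
wrist_force: [-0.2, -0.6, -0.7]
gripper_width: 0.008
t 7.17 tcp [ 0.5796 -0.2892  0.0761] phi 1.516 berth [-0.1022 -0.241   1.3413] F [-0.2 -0.6 -0.7] w 0.01
shift [0.004, -0.004, 0.237] turn [-0.0027, 0.0009, -0.0011] turn deg [-0.5  0.2 -0.2]
```

View pics/c15.png

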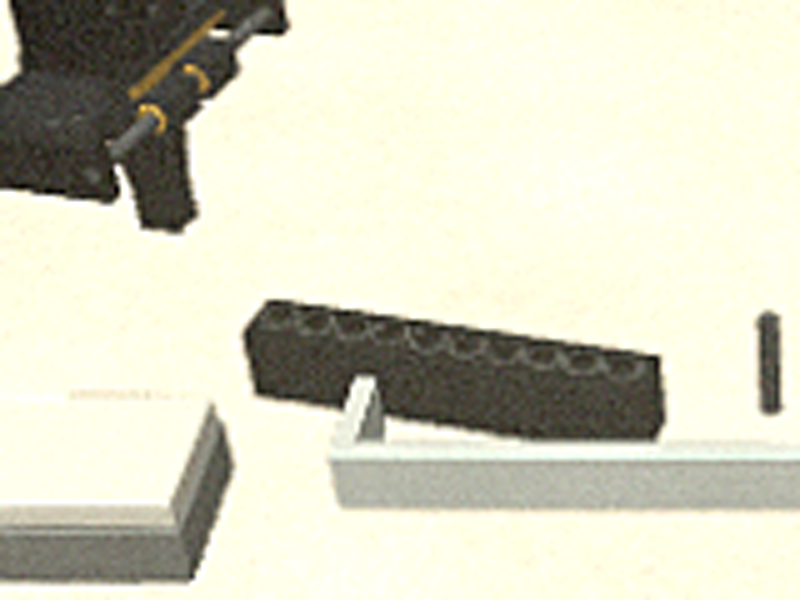

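```bash
python3 -m creep '[[0,0.004,-0.004,0.1,0,0,0],[0,0.004,-0.004,0.2,0,0,0],[0,0.004,-0.004,0.237,0,0,0],[0,0.004,-0.004,0.237,0,0,0]]' ; python3 - <<'E'
from h import *
for l in (-.115,-.0195+.003):
  e=loc([.5891,-.1405,-.0517],(0,l)); go(e[0],e[1],.005,np.pi/2-.0517)
E
```

```text
time_s: 7.55
tcp_pos: [0.5807, -0.2906, 0.0044]
ee_rot: [[-0.056, -0.998, 0.006], [-0.998, 0.056, 0.002], [-0.003, -0.006, -1.0]]
wrist_force: [0.0, -0.3, 0.4]
gripper_width: 0.003
t 7.55 tcp [ 0.5807 -0.2906  0.0044] phi 1.515 berth [-0.1015 -0.2425  1.3403] F [ 0.  -0.3  0.4] w 0.0
shift [-0.118, -0.002, -0.002] turn [-0.0018, 0.0008, -0.0014] turn deg [-0.3  0.1 -0.2]
t 7.55 tcp [ 0.5807 -0.2906  0.0044] phi 1.515 berth [-0.1015 -0.2425  1.3403] F [ 0.  -0.3  0.4] w 0.0
shift [-0.446, -0.0, -0.001] turn [-0.0018, 0.0008, -0.0014] turn deg [-0.3  0.1 -0.2]
```

Now pushing along the rack's axis (tool -x), stopping part-way to look.

```bash
python3 -m creep '[[0,-0.05,0,0,0,0,0],[0,-0.09,0,0,0,0,0],[0,-0.12,0,0,0,0,0],[0,-0.15,0,0,0,0,0],[0,-0.18,0,0,0,0,0]]' ; python3 -m creep '[[0,-0.03,0,0,0,0,0],[0,-0.06,0,0,0,0,0],[0,-0.09,0,0,0,0,0],[0,-0.09,0,0,0,0,0]]' ;python3 - <<'E'
from h import *
e=loc([.5891,-.1405,-.0517],(0,-.0165)); go(e[0],e[1],.005,np.pi/2-.0517)
for n in("scene","top"):cv2.imwrite(f"pics/{n}13.png",r.capture(n))
a=cv2.imread("pics/scene13.png")[150:270,190:350]; cv2.imwrite("pics/c16.png",cv2.resize(cv2.convertScaleAbs(a,alpha=2.0,beta=-20),None,fx=5,fy=5,interpolation=cv2.INTER_CUBIC))
a=cv2.imread("pics/top13.png")[130:250,280:440]; cv2.imwrite("pics/c17.png",cv2.resize(cv2.convertScaleAbs(a,alpha=2.0,beta=-20),None,fx=5,fy=5,interpolation=cv2.INTER_CUBIC))
E
```

```text
time_s: 7.97
tcp_pos: [0.5848, -0.236, 0.0062]
ee_rot: [[-0.055, -0.998, 0.009], [-0.998, 0.055, 0.001], [-0.002, -0.009, -1.0]]
wrist_force: [-0.3, -1.4, 1.3]
gripper_width: 0.004
time_s: 8.3
tcp_pos: [0.5866, -0.2071, 0.0065]
ee_rot: [[-0.053, -0.999, 0.009], [-0.999, 0.053, 0.002], [-0.002, -0.009, -1.0]]
wrist_force: [-1.2, -0.1, 0.0]
gripper_width: 0.007
t 8.3 tcp [ 0.5866 -0.2071  0.0065] phi 1.517 berth [-0.0812 -0.1613  1.343 ] F [-1.2 -0.1  0. ] w 0.01
shift [-0.167, 0.003, 0.005] turn [-0.0028, 0.0007, -0.0005] turn deg [-0.5  0.1 -0.1]
```

View pics/c16.png

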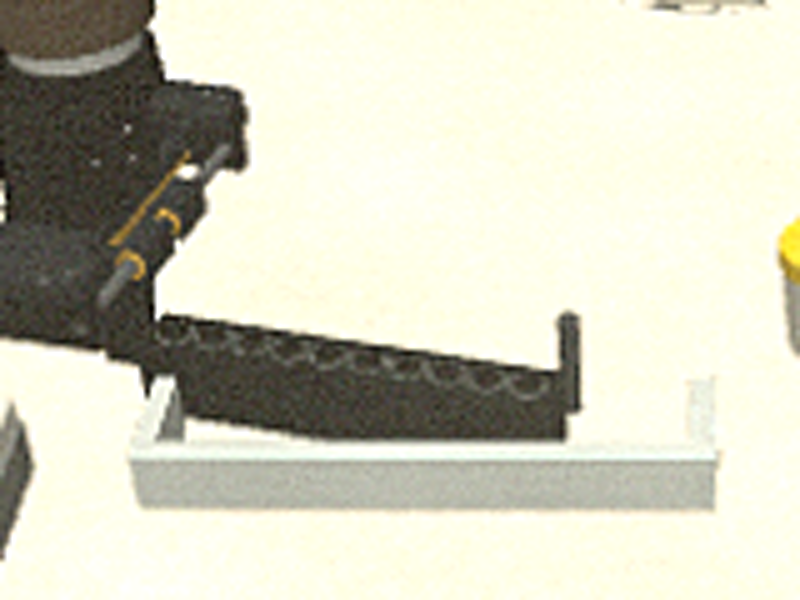

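View pics/c17.png

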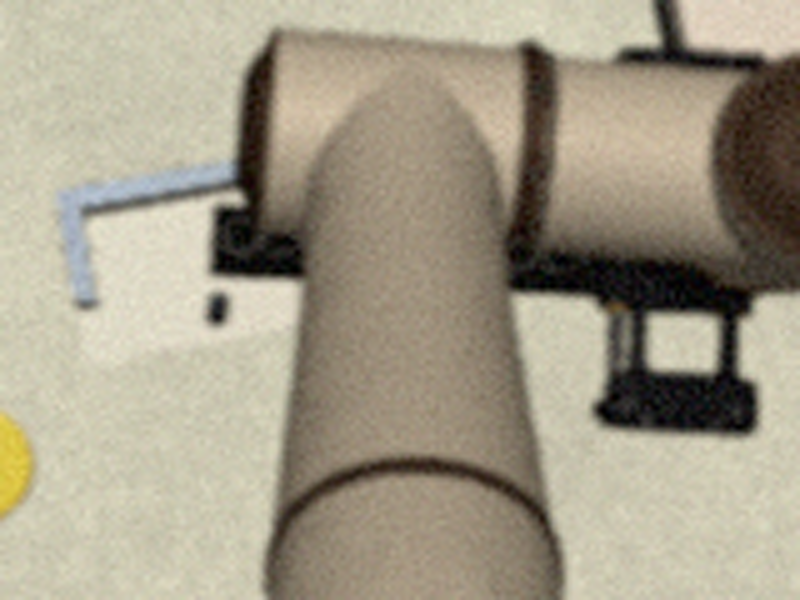

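The left end is sliding in behind the post with a clear gap, still aligned. Pushing another ~45 mm.

```bash
python3 -m creep '[[0,-0.03,0,0.004,0,0,0],[0,-0.06,0,0.004,0,0,0],[0,-0.09,0,0.004,0,0,0],[0,-0.11,0,0.004,0,0,0],[0,-0.13,0,0.004,0,0,0]]' ; python3 -m creep '[[0,-0.015,0,0,0,0,0],[0,-0.025,0,0,0,0,0],[0,-0.025,0,0,0,0,0]]' ;python3 - <<'E'
from h import *
e=loc([.5891,-.1405,-.0517],(0,-.0165)); go(e[0],e[1],.005,np.pi/2-.0517)
for n in("scene","top"):cv2.imwrite(f"pics/{n}14.png",r.capture(n))
a=cv2.imread("pics/scene14.png")[150:270,190:350]; cv2.imwrite("pics/c18.png",cv2.resize(cv2.convertScaleAbs(a,alpha=2.0,beta=-20),None,fx=5,fy=5,interpolation=cv2.INTER_CUBIC))
a=cv2.imread("pics/top14.png")[130:250,280:440]; cv2.imwrite("pics/c19.png",cv2.resize(cv2.convertScaleAbs(a,alpha=2.0,beta=-20),None,fx=5,fy=5,interpolation=cv2.INTER_CUBIC))
E
```

```text
time_s: 8.82
tcp_pos: [0.5881, -0.1684, 0.0048]
ee_rot: [[-0.054, -0.999, 0.008], [-0.999, 0.054, 0.002], [-0.002, -0.008, -1.0]]
wrist_force: [-0.5, -1.5, -0.8]
gripper_width: 0.005
time_s: 9.07
tcp_pos: [0.5886, -0.16, 0.0048]
ee_rot: [[-0.053, -0.999, 0.008], [-0.999, 0.053, 0.002], [-0.002, -0.008, -1.0]]
wrist_force: [0.1, -0.1, 0.0]
gripper_width: 0.007
t 9.07 tcp [ 0.5886 -0.16    0.0048] phi 1.518 berth [-0.071  -0.1152  1.3431] F [ 0.1 -0.1  0. ] w 0.01
shift [-0.01, 0.002, -0.001] turn [-0.0024, 0.0008, -0.0005] turn deg [-0.4  0.1 -0.1]
```

View pics/c18.png

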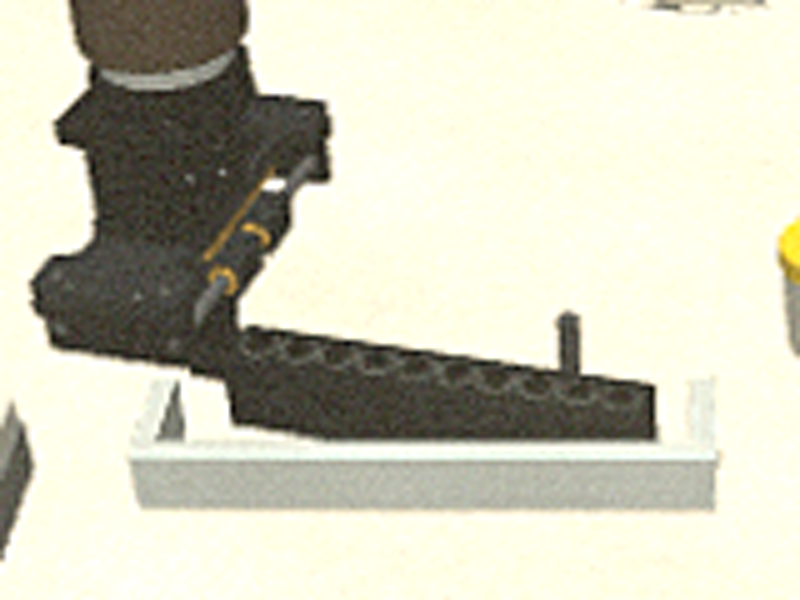

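View pics/c19.png

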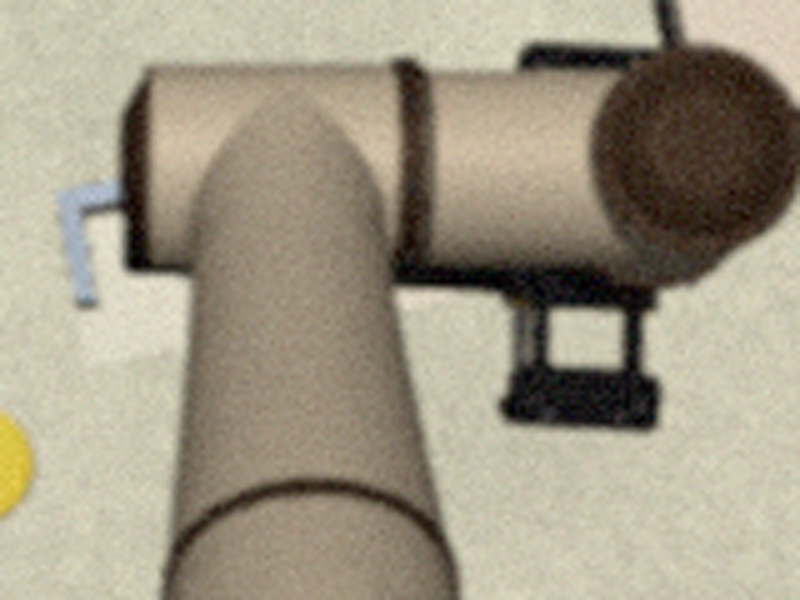

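Left end is in: by tool geometry rack_left is at about (-0.020, +0.108) in the berth frame, and the right end has cleared the right wall by about 20 mm. Next I'll back off, lift, turn the hand back and press the near face with two spread fingers, swinging the right end in.

```bash
python3 -m creep '[[0,0.05,0,0,0,0,0],[0,0.1,0,-0.05,0,0,0],[0,0.12,0,-0.18,0,0,0],[0,0.12,0,-0.32,0,0,0],[0,0.12,0,-0.43,0,0,0]]' ; python3 - <<'E'
from h import *
P=[-.0443,.0013,-.226]
t=loc(P,(-.055,-.035)); w=b2w([t[0],t[1],P[2]]); print(t,w)
go(w[0],w[1],.13,w[2])
for n in("scene","top"):cv2.imwrite(f"pics/{n}15.png",r.capture(n))
a=cv2.imread("pics/scene15.png")[150:270,190:350]; cv2.imwrite("pics/c20.png",cv2.resize(cv2.convertScaleAbs(a,alpha=2.0,beta=-20),None,fx=5,fy=5,interpolation=cv2.INTER_CUBIC))
E
```

```text
time_s: 9.58
tcp_pos: [0.586, -0.1979, 0.1363]
ee_rot: [[-0.055, -0.998, 0.009], [-0.998, 0.055, 0.001], [-0.002, -0.009, -1.0]]
wrist_force: [1.0, 0.1, 0.7]
gripper_width: 0.003
[-0.10574421 -0.02048551] [ 0.53791828 -0.07273327 -0.0515    ]
t 9.58 tcp [ 0.586  -0.1979  0.1363] phi 1.516 berth [-0.0801 -0.1521  1.3414] F [1.  0.1 0.7] w 0.0
shift [-0.408, 0.183, 0.02] turn [-0.0019, 0.0028, 0.4989] turn deg [-0.3  0.5 89.8]
```

View pics/c20.png

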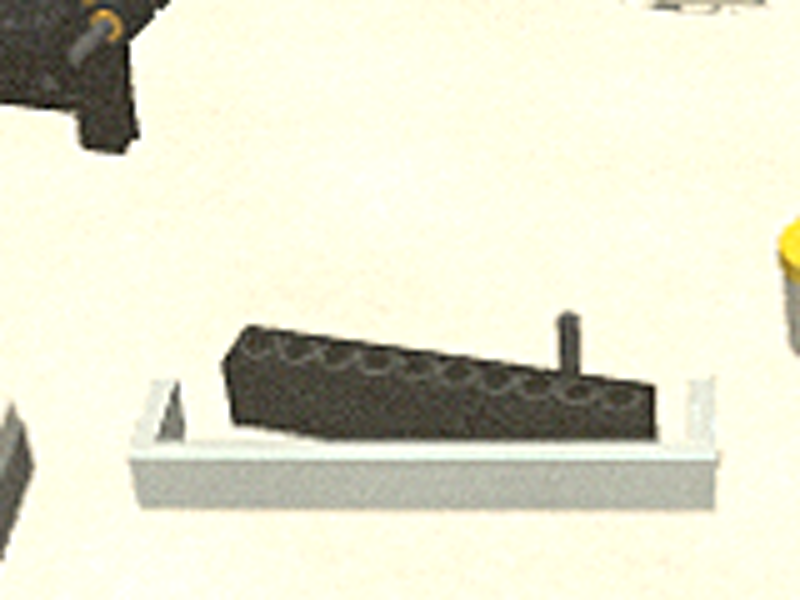

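```bash
python3 -m creep '[[0,0,0.1,0,0,0,0.04],[0,-0.1,0.183,0,0,0,0.08],[0.5,-0.2,0.183,0,0,0,0.12],[1,-0.3,0.183,0,0,0,0.16],[1,-0.408,0.183,0,0,0,0.2]]' >/dev/null; python3 - <<'E'
from h import *
go(.5379,-.0727,.13,-.0515)
E
```

```text
t 10.1 tcp [ 0.5409 -0.0732  0.14  ] phi 0.888 berth [-0.1029 -0.0214  0.7132] F [ 0.2 -0.3  0.1] w 0.15
shift [0.006, 0.009, 0.033] turn [-0.0032, 0.0066, 0.299] turn deg [-0.6  1.2 53.8]
```

```bash
python3 -m creep '[[1,0,0,0,0,0,0.04],[1,0,0,0,0,0,0.08],[1,0.006,0.009,0,0,0,0.12],[1,0.006,0.009,0,0,0,0.16],[1,0.006,0.009,0,0,0,0.2]]' >/dev/null;  python3 - <<'E'
from h import *
go(.5379,-.0727,.06,-.0515)
E
```

```text
t 10.52 tcp [ 0.5373 -0.0727  0.1395] phi 0.264 berth [-0.1064 -0.0204  0.0897] F [ 0.2 -0.2  0.1] w 0.53
shift [0.003, 0.001, 0.265] turn [-0.0009, 0.0069, 0.1005] turn deg [-0.2  1.2 18.1]
```

```bash
python3 -m creep '[[1,0.003,0,0,0,0,0.04],[1,0.003,0,0,0,0,0.08],[1,0.003,0,0.05,0,0.005,0.1],[1,0.003,0,0.15,0,0.005,0.1],[1,0.003,0,0.22,0,0.005,0.1]]' >/dev/null;  python3 - <<'E'
from h import *
go(.5379,-.0727,.005,-.0515)
cv2.imwrite(f"pics/scene16.png",r.capture("scene"))
a=cv2.imread("pics/scene16.png")[150:270,190:350]; cv2.imwrite("pics/c21.png",cv2.resize(cv2.convertScaleAbs(a,alpha=2.0,beta=-20),None,fx=5,fy=5,interpolation=cv2.INTER_CUBIC))
E
```

```text
t 10.93 tcp [ 0.5374 -0.073   0.072 ] phi -0.051 berth [-0.1063 -0.0207 -0.2256] F [-0.8  0.1  0. ] w 0.91
shift [-0.0, 0.001, 0.223] turn [-0.0003, 0.0019, 0.0001] turn deg [-0.1  0.3  0. ]
```

View pics/c21.png

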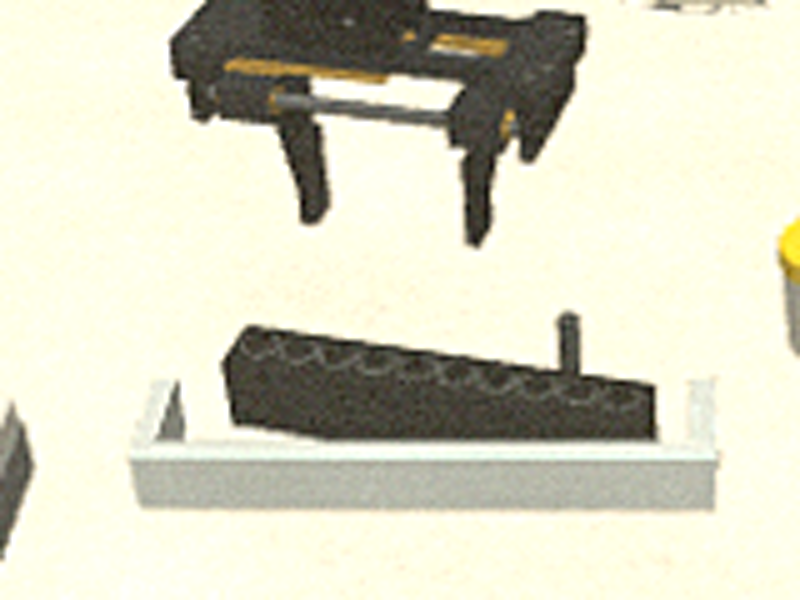

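```bash
python3 -m creep '[[1,0,0,0.1,0,0,0],[1,0,0,0.18,0,0,0],[1,0,0,0.206,0,0,0],[1,0,0,0.206,0,0,0]]';  python3 - <<'E'
from h import *
a0=-.226
for k,(cx,a) in enumerate([(-.0443,-.226),(-.0340,-.14),(-.025,-.067),(-.017,0)]):
  t=loc([cx,.0013,a],(-.0265,-.035)); w=b2w([t[0],t[1],a]); print(cx,a,t.round(4));go(w[0],w[1],.010,w[2])
E
```

```text
time_s: 11.32
tcp_pos: [0.5324, -0.0736, 0.0042]
ee_rot: [[-0.999, 0.053, -0.008], [0.053, 0.999, -0.002], [0.008, -0.003, -1.0]]
wrist_force: [0.3, 0.1, -0.1]
gripper_width: 0.997
-0.0443 -0.226 [-0.078  -0.0269]
t 11.32 tcp [ 0.5324 -0.0736  0.0042] phi -0.053 berth [-0.1113 -0.0204 -0.227 ] F [ 0.3  0.1 -0.1] w 1.0
shift [-0.113, 0.004, -0.02] turn [-0.0008, -0.0024, -0.0003] turn deg [-0.2 -0.4 -0.1]
-0.034 -0.14 [-0.0651 -0.0297]
t 11.32 tcp [ 0.5324 -0.0736  0.0042] phi -0.053 berth [-0.1113 -0.0204 -0.227 ] F [ 0.3  0.1 -0.1] w 1.0
shift [-0.157, 0.005, -0.021] turn [-0.0007, -0.0025, -0.0277] turn deg [-0.1 -0.4 -5. ]
-0.025 -0.067 [-0.0538 -0.0318]
t 11.32 tcp [ 0.5324 -0.0736  0.0042] phi -0.053 berth [-0.1113 -0.0204 -0.227 ] F [ 0.3  0.1 -0.1] w 1.0
shift [-0.195, 0.006, -0.021] turn [-0.0006, -0.0025, -0.0509] turn deg [-0.1 -0.4 -9.2]
-0.017 0 [-0.0435 -0.0337]
t 11.32 tcp [ 0.5324 -0.0736  0.0042] phi -0.053 berth [-0.1113 -0.0204 -0.227 ] F [ 0.3  0.1 -0.1] w 1.0
shift [-0.23, 0.008, -0.021] turn [-0.0006, -0.0025, -0.0723] turn deg [ -0.1  -0.5 -13. ]
```

```bash
python3 -m creep '[[1,-0.03,0,-0.02,0,0,0],[1,-0.06,0,-0.02,0,0,0],[1,-0.09,0.003,-0.02,0,0,0],[1,-0.113,0.004,-0.02,0,0,0],[1,-0.113,0.004,-0.02,0,0,0]]';  python3 -m creep '[[1,-0.009,0,0,0,0,-0.0055],[1,-0.018,0,0,0,0,-0.011],[1,-0.027,0,0,0,0,-0.0165],[1,-0.036,0,0,0,0,-0.022],[1,-0.045,0.001,0,0,0,-0.0275]]'; python3 - <<'E'
from h import *
cx,a=-.017,0
t=loc([cx,.0013,a],(-.0265,-.035)); w=b2w([t[0],t[1],a]); go(w[0],w[1],.010,w[2])
cv2.imwrite(f"pics/scene17.png",r.capture("scene"))
a=cv2.imread("pics/scene17.png")[150:270,190:350]; cv2.imwrite("pics/c22.png",cv2.resize(cv2.convertScaleAbs(a,alpha=2.0,beta=-20),None,fx=5,fy=5,interpolation=cv2.INTER_CUBIC))
E
```

```text
time_s: 11.73
tcp_pos: [0.5685, -0.0741, 0.0107]
ee_rot: [[-0.999, 0.052, -0.005], [0.052, 0.999, -0.002], [0.005, -0.002, -1.0]]
wrist_force: [0.9, 0.5, 0.0]
gripper_width: 1.004
time_s: 12.15
tcp_pos: [0.5815, -0.0747, 0.0104]
ee_rot: [[-0.999, -0.036, -0.006], [-0.036, 0.999, -0.002], [0.007, -0.002, -1.0]]
wrist_force: [-1.7, -1.2, 0.5]
gripper_width: 0.999
t 12.15 tcp [ 0.5815 -0.0747  0.0104] phi 0.036 berth [-0.0631 -0.03   -0.1388] F [-1.7 -1.2  0.5] w 1.0
shift [-0.067, -0.003, 0.001] turn [-0.0005, -0.0021, -0.0442] turn deg [-0.1 -0.4 -8. ]
```

View pics/c22.png

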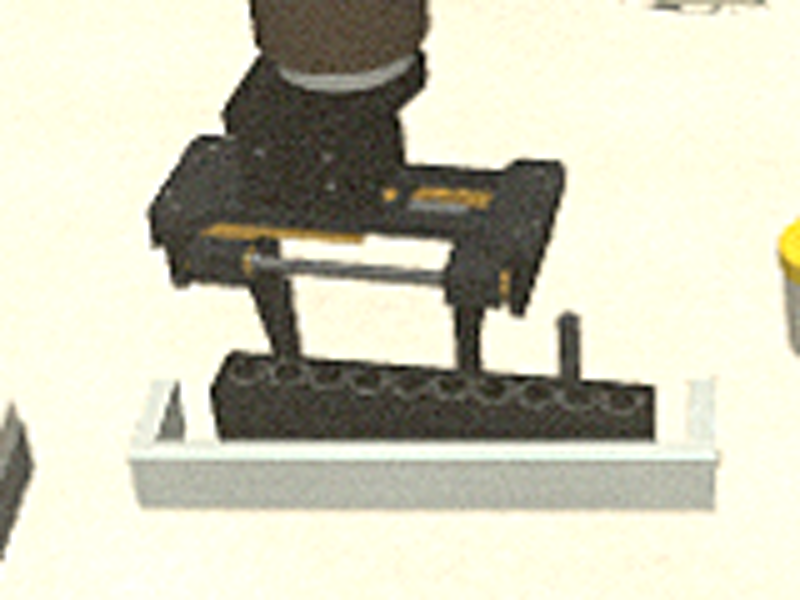

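The right end is swinging in, past the right end wall, and the rack is upright. Continuing toward parallel.

```bash
python3 -m creep '[[1,-0.012,0,0,0,0,-0.009],[1,-0.025,-0.001,0,0,0,-0.018],[1,-0.038,-0.002,0,0,0,-0.027],[1,-0.05,-0.003,0,0,0,-0.036],[1,-0.062,-0.003,0,0,0,-0.044]]';  python3 - <<'E'
from h import *
cx,a=-.017,0
t=loc([cx,.0013,a],(-.0265,-.035)); w=b2w([t[0],t[1],a]); go(w[0],w[1],.010,w[2])
cv2.imwrite(f"pics/scene18.png",r.capture("scene"))
a=cv2.imread("pics/scene18.png")[150:270,190:350]; cv2.imwrite("pics/c23.png",cv2.resize(cv2.convertScaleAbs(a,alpha=2.0,beta=-20),None,fx=5,fy=5,interpolation=cv2.INTER_CUBIC))
E
```

```text
time_s: 12.62
tcp_pos: [0.6008, -0.075, 0.0102]
ee_rot: [[-0.984, -0.176, -0.006], [-0.176, 0.984, -0.003], [0.007, -0.001, -1.0]]
wrist_force: [-6.2, -1.7, 2.3]
gripper_width: 1.002
t 12.62 tcp [ 0.6008 -0.075   0.0102] phi 0.176 berth [-0.0442 -0.0336  0.002 ] F [-6.2 -1.7  2.3] w 1.0
shift [-0.002, -0.0, 0.001] turn [-0.0004, -0.0021, 0.0006] turn deg [-0.1 -0.4  0.1]
```

View pics/c23.png

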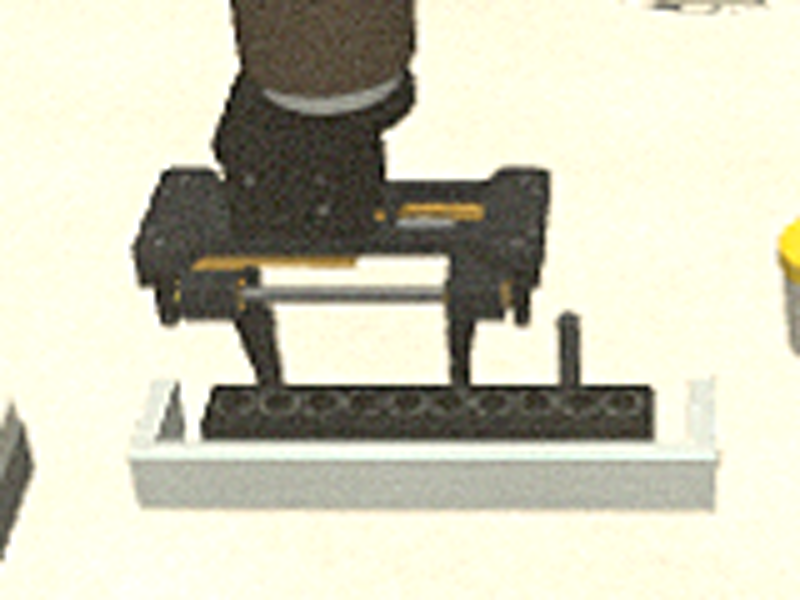

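The rack is now parallel, and a 6 N reaction suggests it is reaching the back wall. Seating it a little further.

```bash
python3 -m creep '[[1,-0.007,0,0,0,0,0],[1,-0.013,0,0,0,0,0],[1,-0.013,0,0,0,0,0]]';  python3 - <<'E'
from h import *
go(.6,-.075,.010,.1745)
E
```

```text
time_s: 12.92
tcp_pos: [0.6005, -0.075, 0.0097]
ee_rot: [[-0.984, -0.175, -0.016], [-0.175, 0.985, -0.004], [0.017, -0.001, -1.0]]
wrist_force: [-9.2, -1.6, 5.9]
gripper_width: 0.996
t 12.92 tcp [ 0.6005 -0.075   0.0097] phi 0.176 berth [-0.0445 -0.0335  0.0017] F [-9.2 -1.6  5.9] w 1.0
shift [0.002, 0.0, -0.001] turn [-0.0002, -0.0053, 0.0005] turn deg [-0.  -1.   0.1]
```

It has stalled against the wall at square (TCP stationary, 9 N). Backing off and lifting clear, then checking with both cameras.

```bash
python3 -m creep '[[1,0.03,0,0,0,0,0],[1,0.1,0,0,0,0,0],[1,0.16,0,-0.05,0,0,0],[1,0.25,0,-0.15,0,0,0],[1,0.38,0,-0.28,0,0,0]]' >/dev/null;  python3 -m creep '[[1,0.15,-0.1,-0.1,0,0,0],[1,0.3,-0.25,-0.2,0,0,0],[1,0.45,-0.4,-0.3,0,0,0],[1,0.5,-0.6,-0.3,0,0,0],[1,0.5,-0.7,-0.3,0,0,0]]'; python3 - <<'E'
from h import *
for n in("scene","top"):cv2.imwrite(f"pics/{n}19.png",r.capture(n))
a=cv2.imread("pics/scene19.png")[180:260,210:370]; cv2.imwrite("pics/c24.png",cv2.resize(cv2.convertScaleAbs(a,alpha=2.0,beta=-20),None,fx=5,fy=5,interpolation=cv2.INTER_CUBIC))
a=cv2.imread("pics/top19.png")[130:250,240:440]; cv2.imwrite("pics/c25.png",cv2.resize(cv2.convertScaleAbs(a,alpha=2.0,beta=-20),None,fx=4,fy=4,interpolation=cv2.INTER_CUBIC))
E
```

```text
time_s: 13.75
tcp_pos: [0.4058, -0.2566, 0.1663]
ee_rot: [[-0.984, -0.177, -0.009], [-0.177, 0.984, -0.005], [0.01, -0.004, -1.0]]
wrist_force: [0.6, 0.3, 0.4]
gripper_width: 0.996
```

View pics/c24.png

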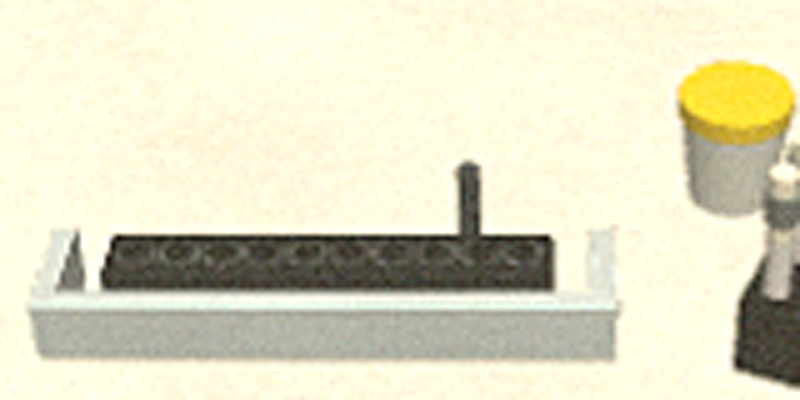

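View pics/c25.png

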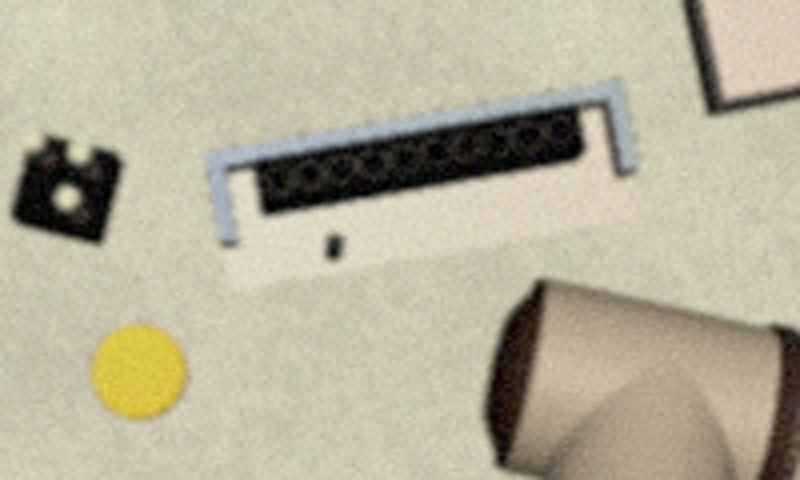

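Top view: the rack is in the berth with its far edge at the back wall along its whole length. Near corners are at crop (266,213) and (582,158), with gaps of ~30 px at both ends. The bystanders look unmoved; checking numerically.

```bash
python3 - <<'E'
from h import *
q=p2w("top",up([(266,213),(582,158)],240,130),.044)
for a in q: print("near top",w2b([a[0],a[1],0])[:2].round(4), "expect x -.034")
q=p2w("scene",up([(109,236),(553,236)],210,180,5),.044)
for a in q: print("scene near top R/L",w2b([a[0],a[1],0])[:2].round(4))
A=cv2.imread("pics/top0.png").astype(int);Bm=cv2.imread("pics/top19.png").astype(int)
for n,(x0,y0,x1,y1) in dict(cup=(255,205,295,242),box=(405,112,470,165),tb=(238,158,275,195)).items():
    print(n,np.abs(A-Bm)[y0:y1,x0:x1].mean().round(2),"ph",cv2.phaseCorrelate(A[y0:y1,x0:x1].mean(2),Bm[y0:y1,x0:x1].mean(2)))
s=r.sense();print(s["time_s"])
E
```

```text
near top [-0.0358  0.1072] expect x -.034
near top [-0.0361 -0.1046] expect x -.034
scene near top R/L [-0.0297 -0.1091]
scene near top R/L [-0.0304  0.1107]
cup 5.53 ph ((-0.03809302307282891, -0.022129656419398458), 1.0992488991984397)
box 5.51 ph ((-0.0043772547238773996, 0.026825750209415133), 1.0114414539067582)
tb 5.45 ph ((0.0029333685129451226, -0.01356569024720855), 1.1950684269280965)
13.85
```

```bash
python3 -c "
from station import r
print(r.finish_job())"
```

```text
the job is handed in; nothing more can be done
None
```

I parked the black rack in the berth, flat against the back wall, and handed the job in at about 13.9 s. The hand-in reports no verdict, so success is judged by my last checks only.

**What I did:** I pushed the rack with the fingers only. First I turned and advanced it with two spread fingers on the near face. Then I pushed its right end lengthwise with the fingers shut, so the left end went in behind the post to about x = -20, y = +108 mm in the berth frame. That position comes from the tool's position, not an image. Finally I swung the right end in and pressed the rack until it stalled against the back wall at about 9 N. I then let go and moved clear.

**Last checks:**

| Check | Result |
|---|---|
| Near face, top camera | x = -36 mm at both ends |
| Near face, scene camera | x = -30 mm at both ends |
| Flush value for the near face | x = -34 mm |
| Gap to each end wall | about 20–25 mm |
| Cup, box, tube block | no measurable shift in the top picture |

**What disagreed:**
- **Cameras:** they differ by about 6 mm on the near face, one on either side of the flush value. Both agree the rack is parallel to the wall.
- **Fingertip height:** the fingertips stood about 20–25 mm higher than the stated tool geometry implies. I found this in the pictures, confirmed it by a careful descent that met no contact force, and worked with that offset.

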